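# Open the block case and line up the pattern blocks for printing

### The arm

A 6-joint arm with a two-finger parallel gripper is mounted at the origin on the work surface. World frame = base frame: x ahead of the robot, y to its left, z up, the work surface at z = 0. Lengths are in m, angles in rad, forces in N, time in s.
With the tool pointing down it reaches from about 0.275 to 0.85 m from the base axis. Payload 5.2 kg.
Tool frame: the origin (TCP) lies at the very end of the fingers, on their centre line; the grasp point (between the pads) lies 19 mm behind it (arm.grip_depth is the distance from the TCP to the grasp point, in m); z points along the fingers, y is the line along which they close (so a half turn about z gives the same grasp; the last joint's range is limited). The gripper opens to 85 mm and grips with 20 to 120 N. Pads are 22 mm wide; open, the fingers measure 114 mm over their backs; the gripper's body (76 mm by 85 mm) begins 54 mm behind the grasp point. The pads swing forward as they close: fully open they stand 13 mm farther back than shut.
Start: joints at [-1.452, 0.259, 1.535, -0, 1.348, -0.203], TCP at [0.174, -0.522, 0.231] pointing down, gripper open.
Joint ranges: [-3.14, 3.14], [-0.91, 2.08], [0.19, 2.58], [-1.22, 4.36], [0.22, 2.71], [-3.12, 3.12]. Speed limits (rad/s): [2.57, 2.57, 3.14, 3.14, 3.14, 3.14].

### API

Orientations are given as a unit quaternion [w, x, y, z].
In Python, from workcell import arm gives the robot as it stands.
- The arm moves only by the shell command python3 drive.py 'ROWS' [FORCE]. ROWS is rows parted by semicolons, their numbers by spaces, 1 to 12 of them, each of 5 numbers: the opening from 0.0 (shut) to 1.0 (fully open), then dx, dy, dz in m, then a turn about the tool's z in rad; each row is the pose to reach, as a shift and turn from the pose commanded when the command began, along the tool's axes at that moment; what a row does not reach only later rows make up. A row lasts 1/10 s, in which the tool goes at most 0.05 m and 0.15 rad, less where a joint would pass 70% of its speed; a pose out of reach is approached as far as the arm can. The fingers move at their own pace and stop on an object; FORCE is the grip in N (left out, the last holds). Time passes only in rows, so rows that do not move let the fingers close. It prints the time, the measured TCP pose, the force, the opening and the grip force at its end.
- arm.sense(): the state, without advancing time (a new reading comes with each control period).
- arm.read_camera(name): name is "side" or "top"; returns a dict with "pixels" (480x640x3 uint8, blue, green, red), "vertical_fov" (degrees; the focal length in pixels is half the picture's height over the tangent of half this angle, whatever the lens; pixels are square), "cx", "cy" (the principal point, pixels), "view" (4x4, takes a point from world to camera coordinates). Camera axes: x right, y down, z forward; pixel columns grow to the right and rows downward; lengths in m; the calibration is good to about 2 mm. A picture is of the moment at which its call begins. There is no depth.
- arm.sign_off(): hands the job in; it is judged then, once.
The state is a dict: "t": time; "joints": joint angles; "qd": joint speeds; "tau": joint torques, N m; "eef_pos": TCP position; "tcp_rot": TCP orientation; "force": force on the tool from outside, world axes, zero at the start; "torque": the same for the moment, N m; "finger_gap": opening from 0.0 (shut) to 1.0 (fully open); "gripper_force": force on a finger pad.
Only numpy, scipy, OpenCV 4.12 (cv2) and the standard library are available. Lean on these libraries where they do the work, as an engineer would, in place of code of your own. Each camera call takes 0.05 s, during which the arm holds its last target. There are 200 camera calls.

### The job

Unscrew the black cap nut from the wooden block case until its thread is free, and stand it, open end down, in the middle of the small square steel dish; then lift the case's lid off over the screw and lay it flat, hub up, centred on the cork mat. Take every pattern block out of the case and line them all up on the registration board, standing on their bases side by side in a row that starts in the fence corner: each block with a narrow end (60 mm) flush against the long fence, the first with its long side flush against the short fence, and each next one tight against the one before. Do not knock over the jars or the green pot.

Things in the scene. Friction and masses are not known exactly. Their poses are not given: they have to be found in the camera images.
- case: Dark wooden open case, fixed; 208 (x) x 188 (y) x 68 mm, walls 6, inner floor at 6 mm; corner pads (16 x 7 mm) carry the lid at 62 mm. In its middle stands a fixed wooden screw, 32 mm over its right-hand thread, pitch 10 mm, top 120 mm above the table. Origin: centre of the underside, on the screw's axis. Blocks stand loose on its floor, their tops at 58 mm.
- lid: Wooden lid, 191 (x) x 171 (y) x 6 mm, 220 g, lying inside the case walls. Central square hub, 58 x 58 mm, from 6 to 28 mm above the underside, sides along x and y; a 38 mm square hole goes through both. The screw rises 30 mm above the hub. Take it by the hub, the screw between the fingers. Origin: centre of the underside, z up; at home 62 mm above the table.
- cap: Black octagonal cap nut, closed top, 52 mm across flats, 43 mm high, 70 g; flats at its yaw + 0, 45, 90 deg.. Origin: centre of its open lower end, z up. Home: 90 mm above the table, on the hub. Anticlockwise from above it rises 10 mm a turn, free after about 2 turns (18 mm up); turns easily, 1.5 mm play, stays where left, but nearly free it may tilt. It clears the screw 30 mm above home.
- dish: Square steel dish, fixed, 110 x 110 mm, rim 16 mm high, walls and floor 5 mm. Origin: centre of the underside, on the table.
- mat: Cork mat, fixed, 200 (x) x 176 (y) mm, 3 mm thick. Origin: centre of the underside, on the table. The lid may lie on it at any yaw.
- board: Plywood registration board, fixed, 150 (x) x 260 (y) x 8 mm, with two aluminium fences 12 mm wide standing 20 mm above the board: the long one along its +x edge (260 mm), the short one along its +y edge. Origin: centre of the underside.
- corner (a point): Inner corner of the two fences on the board's top face, 8 mm above the table; axes as the board's. The free face runs from here 138 mm along -x and 248 mm along -y. In this frame a finished row has block origins at x = -45, y = -30, -90 and (if three) -150, z = 0 mm, each block's x axis along the point's x, either way round.
- block1: Wooden pattern block, one of four alike (two or three present), at first in the near right (-x, -y) quarter of the case. Base 90 (x) x 60 (y) x 24 mm high; on it, centred, a grip bar 24 (x) x 50 (y) mm, from 24 to 52 mm above the underside, pinched across its 24 mm. Origin: centre of the underside, z up. Half a turn makes no difference. 130 g.
- block2: Wooden pattern block, one of four alike (two or three present), at first in the near left (-x, +y) quarter of the case. Base 90 (x) x 60 (y) x 24 mm high; on it, centred, a grip bar 24 (x) x 50 (y) mm, from 24 to 52 mm above the underside, pinched across its 24 mm. Origin: centre of the underside, z up. Half a turn makes no difference. 130 g.
- block3: Wooden pattern block, one of four alike (two or three present), at first in the far right (+x, -y) quarter of the case. Base 90 (x) x 60 (y) x 24 mm high; on it, centred, a grip bar 24 (x) x 50 (y) mm, from 24 to 52 mm above the underside, pinched across its 24 mm. Origin: centre of the underside, z up. Half a turn makes no difference. 130 g.
- block4: Wooden pattern block, one of four alike (two or three present), at first in the far left (+x, +y) quarter of the case. Base 90 (x) x 60 (y) x 24 mm high; on it, centred, a grip bar 24 (x) x 50 (y) mm, from 24 to 52 mm above the underside, pinched across its 24 mm. Origin: centre of the underside, z up. Half a turn makes no difference. 130 g.
- jar_a: Bystander: closed glass jar, 66 mm across, 85 mm high, origin at its underside. Must stay standing.
- jar_b: Bystander: closed amber jar, 60 mm across, 75 mm high, origin at its underside. Must stay standing.
- jar_c: Bystander: closed glass jar with a label, 66 mm across, 85 mm high, origin at its underside. Must stay standing.
- pot: Bystander: open green glass pot, 76 mm across, 85 mm high, origin at its underside. Must stay standing.

How it is judged:
By the outcome, as a careful person would: the job done as asked, in the order asked, and still so for the second after the job is handed in, with the robot touching nothing.
Of block1, block2, block3, block4 only 2 to 3 are there at a start; the rules pass over those that are not, and their reading is None.
At some moment in a run one of block1, block2, block3, block4 may be knocked a few centimetres aside while the robot is not near it.
Once in a run the grip may slacken for a moment while it holds something.
It also fails if it takes over 210 s, if anything falls off the work surface, if the arm or the gripper's body presses on something with over 40 N, if the wrist force passes 120 N, or if a joint passes its speed limit or range.

## Working session

There is one attempt and no reset: what is moved stays moved. The work goes in short steps, Python scripts to look and compute and a shell command to move; the robot and the scene stay as the last step left them, time stands still between calls to the robot, and variables do not carry over. Pictures are saved under pics/ and viewed, at most 14 in all, crops included, and the job is handed in when it is done.

```bash
ls; mkdir -p pics
python3 - <<'E'
from workcell import arm
import cv2,numpy as np
for n in("top","side"):
    c=arm.read_camera(n); cv2.imwrite(f"pics/{n}0.png",c["pixels"]); print(n,c["vertical_fov"],c["cx"],c["cy"],np.round(c["view"],4).tolist(),[k for k in c])
s=arm.sense(); print(s["t"],s["eef_pos"],s["tcp_rot"],s["finger_gap"])
E
```

```text
drive.py
pics
workcell.py
top 53.97004026786899 320.2774543011761 239.93696213780692 [[0.0001, -1.0, 0.0099, 0.0455], [-0.9935, -0.0012, -0.1138, 0.6116], [0.1138, -0.0098, -0.9935, 1.1185], [0.0, 0.0, 0.0, 1.0]] ['pixels', 'vertical_fov', 'cx', 'cy', 'view']
side 44.330355889706254 306.31706431199257 244.30495703069187 [[-0.9544, -0.2986, -0.0011, 0.5795], [-0.2138, 0.6859, -0.6956, 0.1575], [0.2085, -0.6636, -0.7184, 1.1254], [0.0, 0.0, 0.0, 1.0]] ['pixels', 'vertical_fov', 'cx', 'cy', 'view']
0.1 [ 0.17390458 -0.52126939  0.23055253] [-8.32996022e-04  9.87085360e-01  1.60192996e-01  3.63190489e-05] 0.9974334971473782
```

View pics/top0.png

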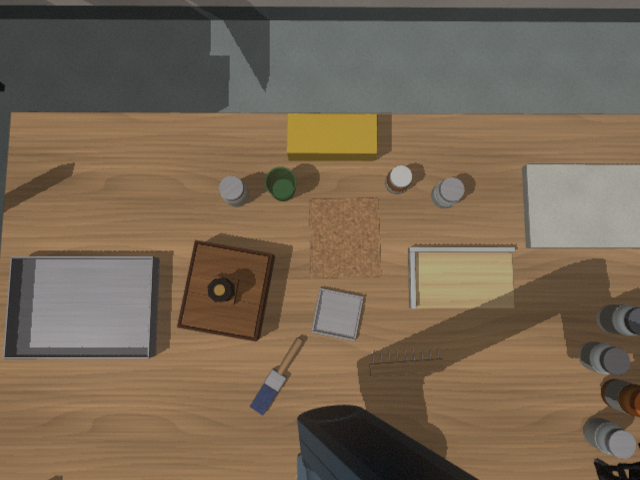

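View pics/side0.png

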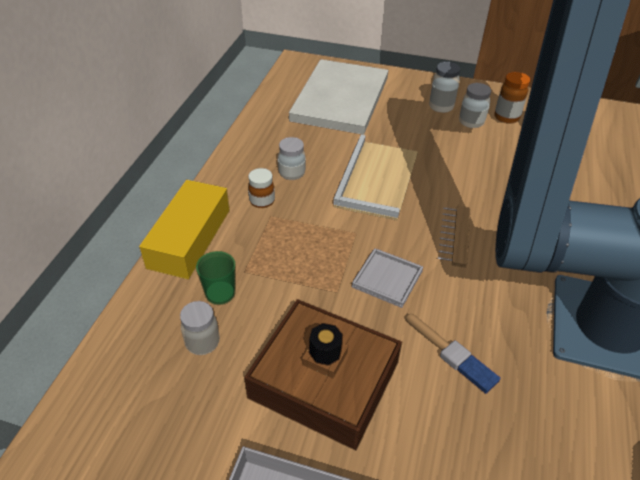

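```bash
cat > h.py <<'E'
import cv2,numpy as np
from workcell import arm
from scipy.optimize import least_squares
def crop(im,x0,y0,x1,y1,k,step=10):
    o=cv2.resize(im[y0:y1,x0:x1],None,fx=k,fy=k,interpolation=cv2.INTER_CUBIC)
    o=cv2.convertScaleAbs(o,alpha=1.5,beta=10)
    for x in range(-(-x0//step)*step,x1,step):
        p=int((x-x0+.5)*k); cv2.line(o,(p,0),(p,6),(0,255,255),1); cv2.putText(o,str(x),(p-9,16),0,.33,(0,255,255),1)
    for y in range(-(-y0//step)*step,y1,step):
        p=int((y-y0+.5)*k); cv2.line(o,(0,p),(6,p),(0,255,255),1); cv2.putText(o,str(y),(8,p+4),0,.33,(0,255,255),1)
    return o
def montage(name,items):
    W=np.zeros((600,800,3),np.uint8)
    for o,x,y in items:
        h=min(o.shape[0],600-y);w=min(o.shape[1],800-x); W[y:y+h,x:x+w]=o[:h,:w]
    cv2.imwrite(name,W)
def proj(c,P):
    P=np.atleast_2d(P).astype(float); V=c["view"]; q=P@V[:3,:3].T+V[:3,3]
    f=240/np.tan(np.radians(c["vertical_fov"]/2)); return np.c_[c["cx"]+f*q[:,0]/q[:,2],c["cy"]+f*q[:,1]/q[:,2]]
def ray(c,uv,z):
    f=240/np.tan(np.radians(c["vertical_fov"]/2)); R=c["view"][:3,:3];t=c["view"][:3,3]
    d=R.T@np.array([(uv[0]-c["cx"])/f,(uv[1]-c["cy"])/f,1]); o=-R.T@t; return (o+d*(z-o[2])/d[2])
def fit(obs,x0,yaw=True,z=0):
    """obs: list (cam, local xyz, uv) ; finds x,y,yaw"""
    def r(p):
        a=p[2] if yaw else x0[2];ca,sa=np.cos(a),np.sin(a);e=[]
        for c,L,uv in obs:
            e+=list((proj(c,[p[0]+ca*L[0]-sa*L[1],p[1]+sa*L[0]+ca*L[1],z+L[2]])[0]-uv))
        return e
    s=least_squares(r,x0,loss="soft_l1"); return s.x,np.round(r(s.x),1)
def tool(target,yawtool=None):
    """world target TCP -> rows in tool axes, from measured pose"""
    s=arm.sense(); from scipy.spatial.transform import Rotation as Ro
    w,x,y,z=s["tcp_rot"]; R=Ro.from_quat([x,y,z,w]); M=R.as_matrix()
    ang=np.arctan2(M[1,1],M[0,1]) # world dir of tool y
    d=M.T@(np.array(target)-s["eef_pos"])
    print("t%.1f"%s["t"],"pos",np.round(s["eef_pos"],4),"yang",round(ang,4),"d",np.round(d,4), end=" ")
    if yawtool is not None:
        k=(yawtool-ang+np.pi/2)%np.pi-np.pi/2
        print("turn(tool z)",round(-k,4),"j6",round(s["joints"][5],3),end="")
    print()
E
python3 - <<'E'
from h import *
t=cv2.imread("pics/top0.png");s=cv2.imread("pics/side0.png")
montage("pics/mA.png",[(crop(t,172,233,282,345,4),0,0),(crop(s,285,300,365,400,4.5),441,0)])
montage("pics/mB.png",[(crop(t,404,238,520,313,3.5),0,0),(crop(t,306,284,370,344,5),420,0),(crop(t,302,192,388,284,3.3),0,290),(crop(s,240,295,405,445,2),420,302)])
E
```

```text
(no output)
```

View pics/mA.png

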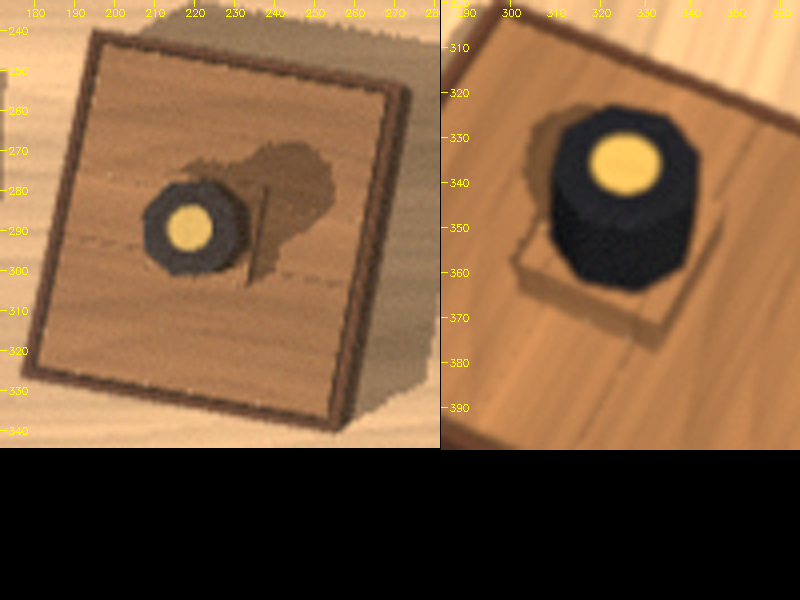

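View pics/mB.png

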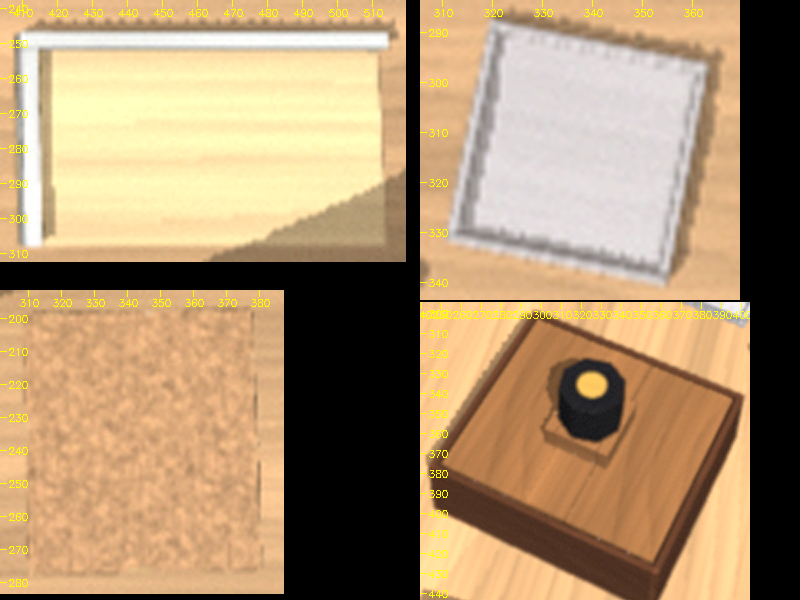

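```bash
cat > loc.py <<'E'
from h import *
C={n:arm.read_camera(n) for n in("top","side")}
im={n:C[n]["pixels"] for n in C}
def hullfit(pts,masks,x0,scale=4,z=0):
    def cost(p):
        a=p[2];R=np.array([[np.cos(a),-np.sin(a),0],[np.sin(a),np.cos(a),0],[0,0,1]])
        P=pts@R.T+[p[0],p[1],z];s=0
        for n,(m,(x0_,y0_)) in masks.items():
            q=cv2.convexHull(((proj(C[n],P)-[x0_,y0_]+.5)*scale*16-8).astype(np.int32))
            b=np.zeros(m.shape,np.uint8);cv2.fillConvexPoly(b,q,1,shift=4);s+=np.count_nonzero(b!=m)/m.sum()
        return s
    from scipy.optimize import minimize
    best=min((minimize(cost,[x0[0],x0[1],x0[2]+d],method="Nelder-Mead",options=dict(initial_simplex=np.array([[x0[0],x0[1],x0[2]+d],[x0[0]+.006,x0[1],x0[2]+d],[x0[0],x0[1]+.006,x0[2]+d],[x0[0],x0[1],x0[2]+d+.1]]))) for d in(-.2,0,.2)),key=lambda r:r.fun)
    return best.x,best.fun
def mask(n,box,f,scale=4):
    x0,y0,x1,y1=box;c=cv2.resize(im[n][y0:y1,x0:x1],None,fx=scale,fy=scale,interpolation=cv2.INTER_LINEAR)
    m=f(c.astype(int)).astype(np.uint8)
    k,l,st,_=cv2.connectedComponentsWithStats(m); i=1+np.argmax(st[1:,4]);m=(l==i).astype(np.uint8)
    cs,_=cv2.findContours(m,0,1);cv2.drawContours(m,cs,-1,1,-1)
    return m,(x0,y0)
def prism(poly,z0,z1): return np.array([[x,y,z] for x,y in poly for z in(z0,z1)])
def rect(a,b,cx=0,cy=0): return [(cx+sx*a/2,cy+sy*b/2) for sx in(1,-1) for sy in(1,-1)]
octo=[(.026/np.cos(np.pi/8)*np.cos(np.pi/8+k*np.pi/4),.026/np.cos(np.pi/8)*np.sin(np.pi/8+k*np.pi/4)) for k in range(8)]
E
python3 - <<'E'
from loc import *
t=C["top"];g=lambda X,Y,x0,y0,k:(x0+X/k-.5,y0+Y/k-.5)
yel=lambda c:(c[...,2]>110)&(c[...,0]<.55*c[...,2])&(c[...,1]>.68*c[...,2])
for n,b in(("top",(205,275,235,305)),("side",(312,322,340,348))):
    m,o=mask(n,b,yel);M=cv2.moments(m,True);uv=(o[0]+(M["m10"]/M["m00"]+.5)/4-.5,o[1]+(M["m01"]/M["m00"]+.5)/4-.5);print(n,uv,M["m00"]/16,ray(C[n],uv,.133))
blk=lambda c:(c.max(2)<48)
ms={"top":mask("top",(200,272,242,308),blk),"side":mask("side",(300,315,352,372),blk)}
for n in ms:print(ms[n][0].sum()/16)
p0=ray(t,(219,289.5),.133)
print("cap",hullfit(prism(octo,0,.043),ms,[p0[0],p0[1],-.2],z=.09))
H=.068
obs=[(t,(.104,.094,H),g(94,30,172,233,4)),(t,(-.104,.094,H),g(22,374,172,233,4)),(t,(.104,-.094,H),g(397,82,172,233,4)),(t,(-.104,-.094,H),g(330,430,172,233,4))]
s=C["side"]; k=lambda X,Y:g(X-420,Y-302,240,295,2)
# side view case top corners: +x-y?, right corner
obs+=[(s,(-.104,-.094,H),k(744,396)),(s,(-.104,.094,H),k(656,570)),(s,(.104,.094,H),k(434,474))]
print("case",fit(obs,[p0[0],p0[1],-.2]))
wh=lambda c:(c.min(2)>0)
gB=lambda X,Y:g(X,Y,404,238,3.5)
ob=[(t,(.075,.13,.028),gB(20,31)),(t,(.075,-.13,.028),gB(388,34)),(t,(.063,.118,.028),gB(42,49)),(t,(-.075,.13,.028),gB(22,246)),(t,(-.075,.118,.028),gB(42,246)),(t,(-.075,-.13,.008),gB(386,247))]
print("board",fit(ob,[.45,-.3,0]))
gD=lambda X,Y:g(X-420,Y,306,284,5)
print("dish",fit([(t,(.055,.055,.016),gD(490,23)),(t,(.055,-.055,.016),gD(708,62)),(t,(-.055,.055,.016),gD(448,240)),(t,(-.055,-.055,.016),gD(669,286))],[.4,0,-.2]))
gM=lambda X,Y:g(X,Y-290,302,192,3.3)
print("mat",fit([(t,(.1,.088,.003),gM(28,308)),(t,(.1,-.088,.003),gM(257,308)),(t,(-.1,.088,.003),gM(27,570)),(t,(-.1,-.088,.003),gM(260,572))],[.5,0,0]))
E
```

```text
top (218.97933070866142, 289.5877773801002) 87.3125 [0.48983939 0.27025901 0.133     ]
side (325.4937881429817, 335.9843068875327) 143.375 [0.48909934 0.27337544 0.133     ]
477.4375
1101.1875
cap (array([0.48971562, 0.27102749, 0.13166027]), np.float64(0.2523578432020479))
case (array([ 0.49048139,  0.27231279, -0.17202603]), array([-1.7, -0.7, -1.8,  1. ,  0.6, -0.1,  0.9,  1.1,  0.1, -1.5,  0.4,
        1.8, -4. , -4.2]))
board (array([ 0.5209744, -0.3031864, -0.0063805]), array([ 0.2, -0. ,  0.3, -0.1, -1.1, -0.3,  0.6,  0.1, -0.2,  0.1, -0.1,
        0.2]))
dish (array([ 0.43183381,  0.00418789, -0.18859878]), array([-0.1, -0.6,  0.3,  0. , -0.2,  0.6,  0.1,  0. ]))
mat (array([ 0.62418754, -0.01630254, -0.00242234]), array([ 0.1,  0.3, -0.1,  0.6,  0. , -0.2, -0. , -0.6]))
```

```bash
cat >> loc.py <<'E'
def draw(I,n,pts,p,z,k,x0,y0,col=(0,255,0),closed=True):
    a=p[2];R=np.array([[np.cos(a),-np.sin(a),0],[np.sin(a),np.cos(a),0],[0,0,1]])
    q=proj(C[n],np.array(pts)@R.T+[p[0],p[1],z]); q=((q-[x0,y0]+.5)*k*16).astype(np.int32)
    cv2.polylines(I,[q.reshape(-1,1,2)],closed,col,1,cv2.LINE_AA,4)
def rc(a,b,z,cx=0,cy=0): return [(cx+a/2,cy+b/2,z),(cx-a/2,cy+b/2,z),(cx-a/2,cy-b/2,z),(cx+a/2,cy-b/2,z)]
E
python3 - <<'E'
from loc import *
blk=lambda c:(c.max(2)<70)&(c[...,2]-c[...,0]<14)
ms={"top":mask("top",(200,272,242,308),blk),"side":mask("side",(300,315,352,372),blk)}
for n in ms:print(ms[n][0].sum()/16)
cap,f=hullfit(prism(octo,0,.043),ms,[.4895,.272,-.2],z=.09);print(cap,f)
case=(.4895,.2718,-.19)
I=crop(im["top"],172,233,282,345,4);J=crop(im["side"],285,300,365,400,4.5);K=crop(im["side"],240,295,405,445,2)
for X,n,k,x,y in((I,"top",4,172,233),(J,"side",4.5,285,300),(K,"side",2,240,295)):
    draw(X,n,[(a,b,.043) for a,b in octo],cap,.09,k,x,y);draw(X,n,[(a,b,.0) for a,b in octo],cap,.09,k,x,y,(255,0,0))
    draw(X,n,rc(.208,.188,.068),case,0,k,x,y);draw(X,n,rc(.058,.058,.09),case,0,k,x,y,(0,0,255))
    draw(X,n,rc(.208,.188,0),case,0,k,x,y,(255,255,0))
montage("pics/ov.png",[(I,0,0),(J,441,0),(K,441,451-152)])
E
```

```text
400.0625
1044.75
[0.48947089 0.27128989 0.22465875] 0.5170806831712516
```

View pics/ov.png

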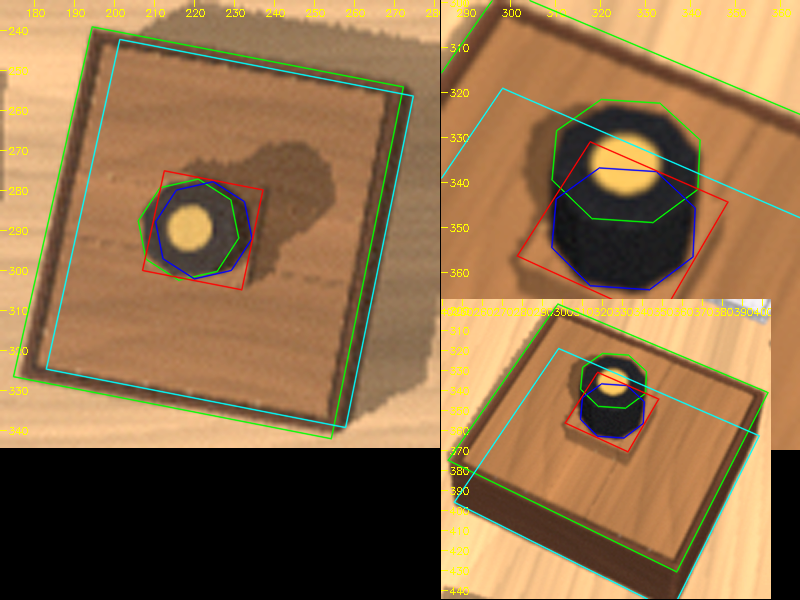

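Run:
```python
from loc import *
print(im["top"][284,200:242].tolist());print(im["side"][352,302:352].tolist())
c=C["top"]
# subpixel outer edges of case: profile sampling across expected edges
g=cv2.GaussianBlur(im["top"],(3,3),0).astype(float).mean(2)
def edge(a,b):
    a=np.array(a,float);b=np.array(b,float);L=np.linalg.norm(b-a);n=np.array([(b-a)[1],-(b-a)[0]])/L;out=[]
    for t in np.linspace(.1,.9,25):
        s=np.arange(-4,4.01,.1);P=a+(b-a)*t+s[:,None]*n
        v=cv2.remap(g.astype(np.float32),P[:,0].astype(np.float32)[None],P[:,1].astype(np.float32)[None],1)[0]
        i=np.argmax(abs(np.gradient(v)));out.append(P[i])
    return cv2.fitLine(np.array(out,np.float32),cv2.DIST_HUBER,0,.01,.01).ravel()
def X(l,m):
    A=np.c_[l[:2],-m[:2]];s=np.linalg.solve(A,m[2:]-l[2:]);return l[2:]+s[0]*l[:2]
def quad(pts):
    L=[edge(pts[i],pts[(i+1)%4]) for i in range(4)];return [X(L[i-1],L[i]) for i in range(4)]
for nm,pts in dict(mat=[(310.5,197.5),(309.5,276.8),(380,277.5),(379.5,197.5)],dish=[(319.8,288.5),(311.5,331.8),(355.5,340.8),(363.2,296)]).items():
    q=quad(pts);print(nm,np.round(q,1).tolist())
    h=[(.1,.088,.003)] if nm=="mat" else [(.055,.055,.016)]
    a,b,z=h[0];print(fit([(c,(sx*a,sy*b,z),uv) for (sx,sy),uv in zip([(1,1),(-1,1),(-1,-1),(1,-1)],q)],[.5,0,-.1]))
l=edge((194.5,240),(177,326));b=edge((177,326),(254,340));t=edge((194.5,240),(270,252.5))
print(X(l,b),X(l,t),[np.degrees(np.arctan2(v[1],v[0])) for v in(l,b,t)])
for yaw in(-.21,-.19,-.17):print(np.round(proj(c,np.array([[.4895+np.cos(yaw)*x-np.sin(yaw)*y,.2718+np.sin(yaw)*x+np.cos(yaw)*y,.068] for x,y in((.104,.094),(-.104,.094),(-.104,-.094))]),1).tolist())
```

```text
File "<stdin>", line 23
    for yaw in(-.21,-.19,-.17):print(np.round(proj(c,np.array([[.4895+np.cos(yaw)*x-np.sin(yaw)*y,.2718+np.sin(yaw)*x+np.cos(yaw)*y,.068] for x,y in((.104,.094),(-.104,.094),(-.104,-.094))]),1).tolist())
                                    ^
SyntaxError: '(' was never closed
```

Run:
```python
from loc import *
print(im["top"][284,200:242:2].tolist());print(im["side"][352,302:352:2].tolist())
c=C["top"]
g=cv2.GaussianBlur(im["top"],(3,3),0).astype(float).mean(2)
def edge(a,b):
    a=np.array(a,float);b=np.array(b,float);L=np.linalg.norm(b-a);n=np.array([(b-a)[1],-(b-a)[0]])/L;out=[]
    for t in np.linspace(.1,.9,25):
        s=np.arange(-4,4.01,.1);P=a+(b-a)*t+s[:,None]*n
        v=cv2.remap(g.astype(np.float32),P[:,0].astype(np.float32)[None],P[:,1].astype(np.float32)[None],1)[0]
        i=np.argmax(abs(np.gradient(v)));out.append(P[i])
    return cv2.fitLine(np.array(out,np.float32),cv2.DIST_HUBER,0,.01,.01).ravel()
def X(l,m):
    A=np.c_[l[:2],-m[:2]];s=np.linalg.solve(A,m[2:]-l[2:]);return l[2:]+s[0]*l[:2]
def quad(pts):
    L=[edge(pts[i],pts[(i+1)%4]) for i in range(4)];return [X(L[i-1],L[i]) for i in range(4)]
for nm,pts in dict(mat=[(310.5,197.5),(309.5,276.8),(380,277.5),(379.5,197.5)],dish=[(319.8,288.5),(311.5,331.8),(355.5,340.8),(363.2,296)]).items():
    q=quad(pts);print(nm,np.round(q,1).tolist())
    a,b,z=(.1,.088,.003) if nm=="mat" else (.055,.055,.016)
    print(fit([(c,(sx*a,sy*b,z),uv) for (sx,sy),uv in zip([(1,1),(-1,1),(-1,-1),(1,-1)],q)],[.5,0,-.1]))
l=edge((194.5,240),(177,326));b=edge((177,326),(254,340));t=edge((194.5,240),(270,252.5))
print(X(l,b),X(l,t),[np.degrees(np.arctan2(v[1],v[0])) for v in(l,b,t)])
for w in(-.21,-.19,-.17):
    P=[[.4895+np.cos(w)*x-np.sin(w)*y,.2718+np.sin(w)*x+np.cos(w)*y,.068] for x,y in((.104,.094),(-.104,.094),(-.104,-.094))]
    print(np.round(proj(c,P),1).tolist())
```

```text
[[52, 80, 114], [51, 79, 113], [55, 81, 115], [48, 75, 111], [42, 64, 92], [31, 34, 41], [36, 40, 46], [29, 34, 41], [37, 45, 53], [41, 64, 77], [45, 77, 96], [39, 47, 55], [25, 30, 40], [34, 36, 44], [29, 36, 44], [23, 24, 38], [13, 27, 35], [26, 40, 58], [27, 45, 66], [27, 38, 55], [30, 49, 72]]
[[42, 72, 110], [30, 54, 84], [45, 77, 117], [35, 58, 88], [6, 8, 9], [11, 9, 10], [9, 9, 9], [11, 9, 9], [12, 12, 11], [11, 11, 9], [14, 12, 11], [11, 11, 10], [14, 13, 11], [14, 12, 11], [15, 15, 15], [11, 11, 12], [13, 13, 11], [16, 14, 15], [14, 13, 13], [22, 36, 55], [48, 82, 123], [38, 67, 101], [32, 55, 82], [46, 77, 117], [45, 76, 115]]
mat [[308.29998779296875, 198.6999969482422], [310.70001220703125, 279.5], [381.3999938964844, 275.3999938964844], [377.70001220703125, 195.5]]
(array([ 0.62321767, -0.01547796,  0.03873255]), array([-0.1,  0.3,  0.3, -1.5,  0.1, -0.2, -0.4,  1. ]))
dish [[323.29998779296875, 288.29998779296875], [315.8999938964844, 328.79998779296875], [355.5, 337.0], [363.20001220703125, 296.6000061035156]]
(array([ 0.43506941, -0.00089121, -0.23350842]), array([-0.7, -2.9, -3.7,  0.7,  0.7,  3.1,  3. , -0.8]))
[176.35597 326.93668] [193.87703 242.8266 ] [np.float32(-78.23293), np.float32(10.1202965), np.float32(10.273572)]
[[195.5, 238.5], [174.1, 325.6], [253.2, 342.7]]
[[194.4, 239.1], [174.8, 326.6], [254.2, 342.1]]
[[193.4, 239.7], [175.5, 327.5], [255.3, 341.4]]
```

Run:
```python
from loc import *
m=mask("side",(300,315,352,372),lambda c:(c.max(2)<45)|((c[...,2]>110)&(c[...,1]>.68*c[...,2])&(c[...,0]<.55*c[...,2])))
m2=mask("top",(202,274,240,308),lambda c:(c[...,2]-c[...,0]<22)|((c[...,1]>.72*c[...,2])&(c[...,0]<.55*c[...,2])))
cv2.imwrite("pics/m.png",np.hstack([cv2.resize(m[0]*255,(300,300)),cv2.resize(m2[0]*255,(300,300))]))
for k in({"side":m},{"top":m2}):
  for y in(-.6,-.4,-.2,0,.2): print(y,hullfit(prism(octo,0,.043),k,[.4895,.272,y],z=.09))
```

```text
-0.6 (array([ 0.48957156,  0.27204504, -0.58161846]), np.float64(0.0961284772010324))
-0.4 (array([ 0.48957156,  0.27204504, -0.58161846]), np.float64(0.0961284772010324))
-0.2 (array([ 0.48959726,  0.27236405, -0.55620547]), np.float64(0.09698881560080298))
0 (array([0.48992509, 0.27243523, 0.23471941]), np.float64(0.09784915400057356))
0.2 (array([0.48992509, 0.27243523, 0.23471941]), np.float64(0.09784915400057356))
-0.6 (array([ 0.48976448,  0.27085413, -0.69693501]), np.float64(0.12203687445127305))
-0.4 (array([0.48976757, 0.27074059, 0.09104385]), np.float64(0.12191145114762322))
-0.2 (array([0.48976757, 0.27074059, 0.09104385]), np.float64(0.12191145114762322))
0 (array([0.48976757, 0.27074059, 0.09104385]), np.float64(0.12191145114762322))
0.2 (array([0.48969574, 0.27037281, 0.04886906]), np.float64(0.12467076382791922))
```

View pics/m.png

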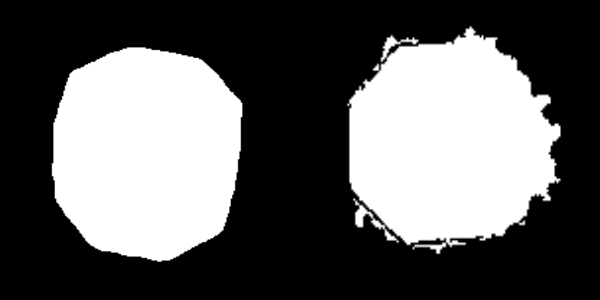

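Run:
```python
from h import *
tool([.4896,.2720,.20],.12)
```

```text
t0.5 pos [ 0.174  -0.5218  0.2313] yang -1.2489 d [ 0.5505 -0.6532  0.0313] turn(tool z) -1.3689 j6 -0.203
```

```bash
r='0'; python3 drive.py '1 .19 -.23 0 0;1 .37 -.44 0 0;1 .37 -.44 0 0;1 .37 -.44 0 0;1 .37 -.44 0 0;1 .37 -.44 0 0;1 .37 -.44 0 0;1 .5505 -.6532 .03 0;1 .5505 -.6532 .03 0;1 .5505 -.6532 .03 0;1 .5505 -.6532 .03 0;1 .5505 -.6532 .03 0' 60
python3 - <<'E'
from h import *
tool([.4896,.2720,.20],.12);print(arm.sense()["joints"])
E
```

```text
t: 1.7
eef_pos: [0.3958, 0.0376, 0.2169]
tcp_rot: [0.0, 0.987, 0.16, 0.001]
force: [0.5, -2.0, -0.4]
finger_gap: 0.998
gripper_force: 0.0
t1.7 pos [0.3958 0.0376 0.2169] yang -1.2489 d [ 0.1632 -0.1927  0.0169] turn(tool z) -1.3689 j6 1.061
[-1.87662859e-01 -1.33936547e-02  1.88829903e+00 -1.92734395e-04
  1.26490752e+00  1.06125390e+00]
```

```bash
python3 drive.py '1 .1632 -.1927 .017 .15;1 .1632 -.1927 .017 .3;1 .1632 -.1927 .017 .45;1 .1632 -.1927 .017 .6;1 .1632 -.1927 .017 .75;1 .1632 -.1927 .017 .9;1 .1632 -.1927 .017 .987;1 .1632 -.1927 .017 .987;1 .1632 -.1927 .017 .987;1 .1632 -.1927 .017 .987'
python3 - <<'E'
from h import *
tool([.4896,.2720,.094],.12)
for n in("top","side"):
    c=arm.read_camera(n); cv2.imwrite(f"pics/{n}1.png",c["pixels"])
s=arm.sense();p=s["eef_pos"]
a=crop(cv2.imread("pics/top1.png"),160,200,300,350,2.8);b=crop(cv2.imread("pics/side1.png"),240,200,420,400,2.2)
for n,o,x,y,k in(("top",a,160,200,2.8),("side",b,240,200,2.2)):
    q=(proj(arm.read_camera(n),p)[0]-[x,y]+.5)*k; cv2.drawMarker(o,(int(q[0]),int(q[1])),(0,255,0),0,12)
montage("pics/m1.png",[(a,0,0),(b,400,0)])
E
```

```text
t: 2.7
eef_pos: [0.4891, 0.2698, 0.1995]
tcp_rot: [0.0, 0.945, -0.326, -0.0]
force: [0.3, -0.6, -1.0]
finger_gap: 0.998
gripper_force: 0.0
t2.7 pos [0.4891 0.2698 0.1995] yang -2.2348 d [-0.0009 -0.002   0.1055] turn(tool z) 0.7868 j6 2.539
```

View pics/m1.png

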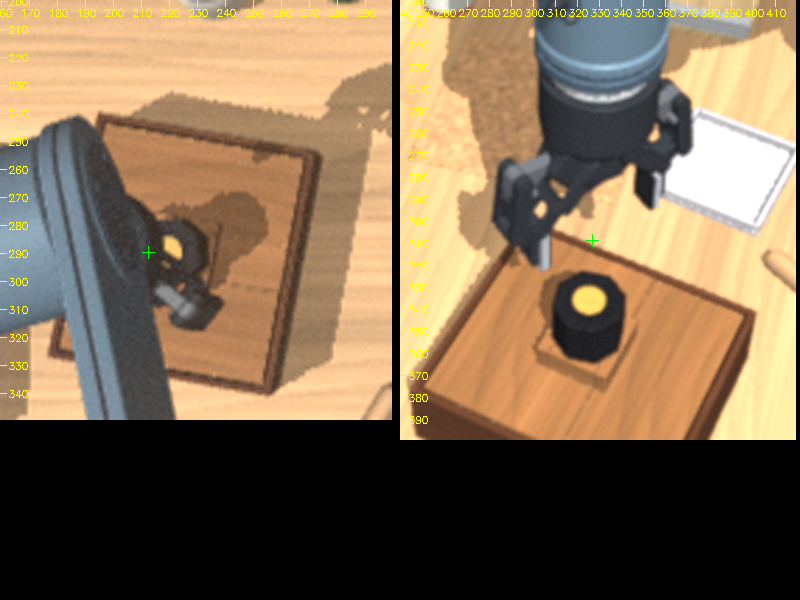

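```bash
python3 drive.py '1 0 -.001 .05 0;1 0 -.001 .09 0;1 0 -.001 .104 0;1 0 -.001 .104 0;.3 0 -.001 .104 0;.3 0 -.001 .104 0;.3 0 -.001 .104 0;.3 0 -.001 .104 0;.3 0 -.001 .104 0;.3 0 -.001 .104 0' 50;  python3 - <<'E'
from h import *
tool([.4896,.2720,.094],.12)
E
```

```text
t: 3.9
eef_pos: [0.4911, 0.271, 0.0975]
tcp_rot: [-0.001, 0.945, -0.326, 0.002]
force: [-1.0, -1.2, 6.6]
finger_gap: 0.603
gripper_force: 52.4
t3.9 pos [0.4911 0.271  0.0975] yang -2.2359 d [-0.0018  0.0002  0.0035] turn(tool z) 0.7857 j6 2.542
```

```bash
python3 drive.py '.3 0 0 -.0003 -.1375;.3 0 0 -.0005 -.275;.3 0 0 -.0007 -.4125;.3 0 0 -.0009 -.55;.3 0 0 -.0011 -.6875;.3 0 0 -.0013 -.825;.3 0 0 -.0015 -.9625;.3 0 0 -.0018 -1.1;.3 0 0 -.002 -1.2375;.3 0 0 -.0022 -1.3745'; python3 drive.py '.3 0 0 -.0003 -.1375;.3 0 0 -.0005 -.275;.3 0 0 -.0007 -.4125;.3 0 0 -.0009 -.55;.3 0 0 -.0011 -.6875;.3 0 0 -.0013 -.825;.3 0 0 -.0015 -.9625;.3 0 0 -.0018 -1.1;.3 0 0 -.002 -1.2375;.3 0 0 -.0022 -1.3745'; python3 -c "
from h import *
tool([.4896,.2720,.094],.12)"
```

```text
t: 4.9
eef_pos: [0.4906, 0.2713, 0.0987]
tcp_rot: [-0.0, 0.937, 0.35, 0.001]
force: [0.9, 1.7, -0.7]
finger_gap: 0.605
gripper_force: 53.5
t: 5.9
eef_pos: [0.4898, 0.2718, 0.1008]
tcp_rot: [-0.0, 0.502, 0.865, 0.001]
force: [-1.1, 2.2, 0.8]
finger_gap: 0.602
gripper_force: 53.6
t5.9 pos [0.4898 0.2718 0.1008] yang 0.5186 d [ 0.0003 -0.      0.0068] turn(tool z) 0.3986 j6 -0.213
```

```bash
for i in 1 2; do python3 drive.py '.3 0 0 -.0003 -.1375;.3 0 0 -.0005 -.275;.3 0 0 -.0007 -.4125;.3 0 0 -.0009 -.55;.3 0 0 -.0011 -.6875;.3 0 0 -.0013 -.825;.3 0 0 -.0015 -.9625;.3 0 0 -.0018 -1.1;.3 0 0 -.002 -1.2375;.3 0 0 -.0022 -1.3745'; done
python3 drive.py '1 0 0 0 0;1 0 0 0 0;1 0 0 0 0;1 0 0 0 0'
for i in 1 2 3 4; do python3 drive.py '1 0 0 0 .15;1 0 0 0 .3;1 0 0 0 .45;1 0 0 0 .6;1 0 0 0 .75;1 0 0 0 .9;1 0 0 0 1.05;1 0 0 0 1.2;1 0 0 0 1.35;1 0 0 0 1.3745' |grep -E "t:|gap"; done
python3 -c "
from h import *
tool([.4896,.2720,.094],.12)"
```

```text
t: 6.9
eef_pos: [0.4894, 0.2711, 0.1029]
tcp_rot: [0.0, -0.161, 0.987, 0.0]
force: [-2.1, 0.5, 1.7]
finger_gap: 0.6
gripper_force: 53.7
t: 7.9
eef_pos: [0.49, 0.2706, 0.1051]
tcp_rot: [-0.0, 0.75, -0.661, 0.0]
force: [-0.5, -0.4, 0.2]
finger_gap: 0.604
gripper_force: 53.5
t: 8.3
eef_pos: [0.4898, 0.2707, 0.1044]
tcp_rot: [-0.0, 0.748, -0.664, 0.0]
force: [0.1, -0.0, -0.6]
finger_gap: 0.998
gripper_force: 0.0
t: 9.3
tcp_rot: [-0.0, -0.156, 0.988, -0.0]
finger_gap: 1.0
t: 10.3
tcp_rot: [-0.0, 0.505, 0.863, -0.0]
finger_gap: 1.002
t: 11.3
tcp_rot: [0.0, 0.937, 0.348, -0.0]
finger_gap: 1.0
t: 12.3
tcp_rot: [-0.0, 0.946, -0.325, -0.0]
finger_gap: 0.998
t12.3 pos [0.4897 0.2707 0.1043] yang -2.233 d [-0.0009 -0.001   0.0103] turn(tool z) 0.7886 j6 2.539
```

Good; second stroke, then return and regrip.

```bash
python3 drive.py '.3 0 0 0 0;.3 0 0 0 0;.3 0 0 0 0;.3 0 0 0 0;.3 0 0 0 0' | grep -E "pos|force|gap"
for i in 1 2 3 4; do python3 drive.py '.3 0 0 -.0003 -.1375;.3 0 0 -.0005 -.275;.3 0 0 -.0007 -.4125;.3 0 0 -.0009 -.55;.3 0 0 -.0011 -.6875;.3 0 0 -.0013 -.825;.3 0 0 -.0015 -.9625;.3 0 0 -.0018 -1.1;.3 0 0 -.002 -1.2375;.3 0 0 -.0022 -1.3745'| grep -E "pos|force|gap"; done
python3 -c "
from h import *
tool([.4896,.2720,.094],.12)"
```

```text
eef_pos: [0.49, 0.2708, 0.1045]
force: [0.3, -0.3, 3.2]
finger_gap: 0.606
gripper_force: 51.5
eef_pos: [0.4901, 0.2712, 0.1067]
force: [0.1, 2.3, 1.4]
finger_gap: 0.604
gripper_force: 51.8
eef_pos: [0.4897, 0.2712, 0.1089]
force: [-0.4, 2.5, 2.7]
finger_gap: 0.606
gripper_force: 51.8
eef_pos: [0.4896, 0.271, 0.1111]
force: [0.0, 1.0, 2.5]
finger_gap: 0.601
gripper_force: 51.9
eef_pos: [0.4899, 0.2708, 0.1133]
force: [-0.7, -0.3, 2.3]
finger_gap: 0.603
gripper_force: 51.8
t16.8 pos [0.4899 0.2708 0.1133] yang -3.0149 d [-0.0012  0.0002  0.0193] turn(tool z) 0.0067 j6 -2.963
```

```bash
python3 drive.py '.3 0 0 -.0003 -.11;.3 0 0 -.0008 -.11;.3 0 0 -.0013 -.11;.3 0 0 -.0016 -.11;.3 0 0 -.0016 -.11'| grep -E "pos|force|gap"
```

```text
eef_pos: [0.4896, 0.2706, 0.1145]
force: [-0.1, -0.2, -0.4]
finger_gap: 0.606
gripper_force: 51.9
```

```bash
python3 drive.py '.3 0 0 -.0005 0;.3 0 0 -.001 0;.3 0 0 -.001 0'| grep -E "pos|force|gap";python3 drive.py '.3 0 0 -.0005 0;.3 0 0 -.001 0;.3 0 0 -.001 0'| grep -E "pos|force|gap"
```

```text
eef_pos: [0.4898, 0.2707, 0.1157]
force: [0.1, -0.7, -0.8]
finger_gap: 0.605
gripper_force: 51.9
eef_pos: [0.4898, 0.2707, 0.1168]
force: [-0.8, 0.1, -1.2]
finger_gap: 0.599
gripper_force: 51.9
```

```bash
python3 drive.py '.3 0 0 -.05 0;.3 0 0 -.1 0;.3 0 0 -.1 0;.3 0 0 -.1 0' 70| grep -E "pos|force|gap"; python3 -c "
from h import *
tool([.4318,.0042,.0135],-.189)"
```

```text
eef_pos: [0.4905, 0.2709, 0.2182]
force: [-0.5, -0.5, -0.6]
finger_gap: 0.6
gripper_force: 78.0
t18.3 pos [0.4905 0.2709 0.2182] yang -2.9111 d [0.2463 0.1188 0.2042] turn(tool z) 0.4195 j6 -3.066
```

```bash
python3 drive.py '.3 .045 .02 0 .1;.3 .09 .04 0 .2;.3 .13 .06 0 .3;.3 .17 .08 0 .42;.3 .2463 .1188 0 .42;.3 .2463 .1188 0 .42;.3 .2463 .1188 0 .42;.3 .2463 .1188 .05 .42;.3 .2463 .1188 .1 .42;.3 .2463 .1188 .13 .42;.3 .2463 .1188 .13 .42'| grep -E "pos|force|gap"
python3 - <<'E'
from h import *
tool([.4318,.0042,.0135],-.189)
a=crop(arm.read_camera("side")["pixels"],330,220,450,320,5);montage("pics/m2.png",[(a,0,0)])
E
```

```text
eef_pos: [0.4286, 0.0189, 0.0816]
force: [-0.1, -0.6, 0.1]
finger_gap: 0.595
gripper_force: 78.0
t19.4 pos [0.4286 0.0189 0.0816] yang 2.9384 d [ 0.0122 -0.0068  0.0683] turn(tool z) -0.0142 j6 -3.117
```

View pics/m2.png

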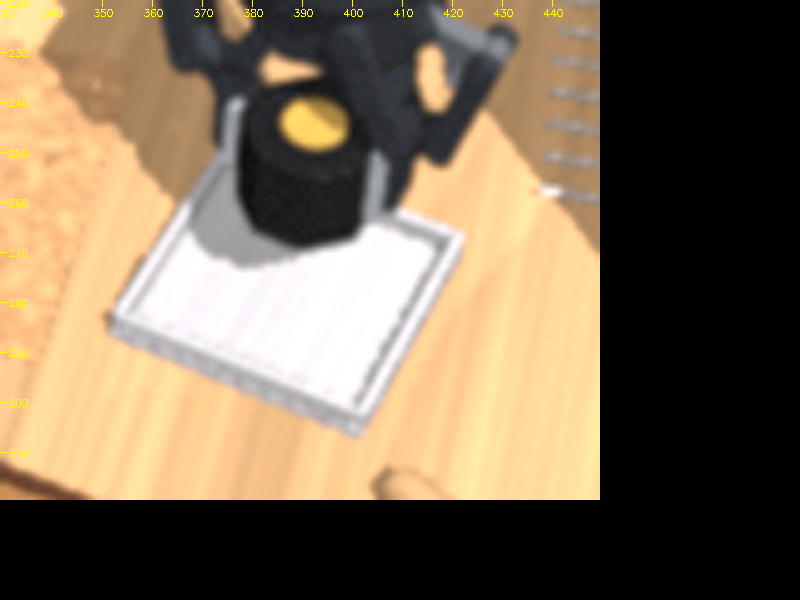

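```bash
python3 drive.py '.3 0 0 0 .15;.3 0 0 0 .3;.3 0 0 0 .45;.3 0 0 0 .6;.3 0 0 0 .75;.3 0 0 0 .9;.3 0 0 0 1.05;.3 0 0 0 1.2;.3 0 0 0 1.35;.3 0 0 0 1.5;.3 0 0 0 1.556;.3 0 0 0 1.556'| grep -E "pos|force|gap"
python3 - <<'E'
from h import *
tool([.4318,.0042,.0135],1.382)
E
```

```text
eef_pos: [0.4346, 0.0173, 0.0881]
force: [-0.1, 0.3, -0.1]
finger_gap: 0.601
gripper_force: 77.6
t20.6 pos [0.4346 0.0173 0.0881] yang 1.3811 d [ 0.0006 -0.0116  0.0749] turn(tool z) -0.0009 j6 -1.56
```

```bash
python3 drive.py '.3 .0006 -.0116 0 0;.3 .0006 -.0116 .03 0;.3 .0006 -.0116 .06 0;.3 .0006 -.0116 .066 0;.3 .0006 -.0116 .069 0;.3 .0006 -.0116 .069 0'| grep -E "pos|force|gap"
python3 - <<'E'
from h import *
tool([.4318,.0042,.0135],1.382)
E
```

```text
eef_pos: [0.4304, 0.0035, 0.0181]
force: [0.3, 0.8, 0.1]
finger_gap: 0.602
gripper_force: 77.9
t21.2 pos [0.4304 0.0035 0.0181] yang 1.3804 d [-0.0013  0.001   0.0045] turn(tool z) -0.0016 j6 -1.584
```

```bash
python3 drive.py '.3 -.001 .001 .001 0;.3 -.001 .001 .002 0;.3 -.001 .001 .003 0;.3 -.001 .001 .004 0;.3 -.001 .001 .004 0'| grep -E "pos|force|gap"; python3 drive.py '.3 0 0 .001 0;.3 0 0 .002 0;.3 0 0 .002 0'| grep -E "pos|force|gap"
```

```text
eef_pos: [0.4308, 0.0046, 0.0134]
force: [-1.0, 0.8, -1.6]
finger_gap: 0.597
gripper_force: 77.9
eef_pos: [0.431, 0.0045, 0.0125]
force: [-3.4, -0.2, 17.0]
finger_gap: 0.599
gripper_force: 79.9
```

```bash
python3 drive.py '.6 0 0 -.001 0;.7 0 0 -.001 0;.76 0 0 -.001 0;.76 0 0 -.001 0;.76 0 0 -.001 0;.76 0 0 -.02 0;.76 0 0 -.06 0;.76 0 0 -.1 0;1 0 0 -.15 0;1 0 0 -.19 0;1 0 0 -.19 0'| grep -E "pos|force|gap"
python3 - <<'E'
from h import *
for w in(-.175,1.396):tool([.4898,.2711,.15],w)
c=arm.read_camera("top")
a=crop(c["pixels"],306,270,370,344,5);b=crop(arm.read_camera("side")["pixels"],340,220,430,320,5);montage("pics/m3.png",[(a,0,0),(b,330,0)])
E
```

```text
eef_pos: [0.4352, 0.0085, 0.2068]
force: [0.4, -0.3, 0.2]
finger_gap: 1.002
gripper_force: 0.0
t23.1 pos [0.4352 0.0085 0.2068] yang 1.3799 d [-0.0032  0.2695  0.0501] turn(tool z) 1.5549 j6 -1.588
t23.1 pos [0.4352 0.0085 0.2068] yang 1.3799 d [-0.0032  0.2695  0.0501] turn(tool z) -0.0161 j6 -1.588
```

View pics/m3.png

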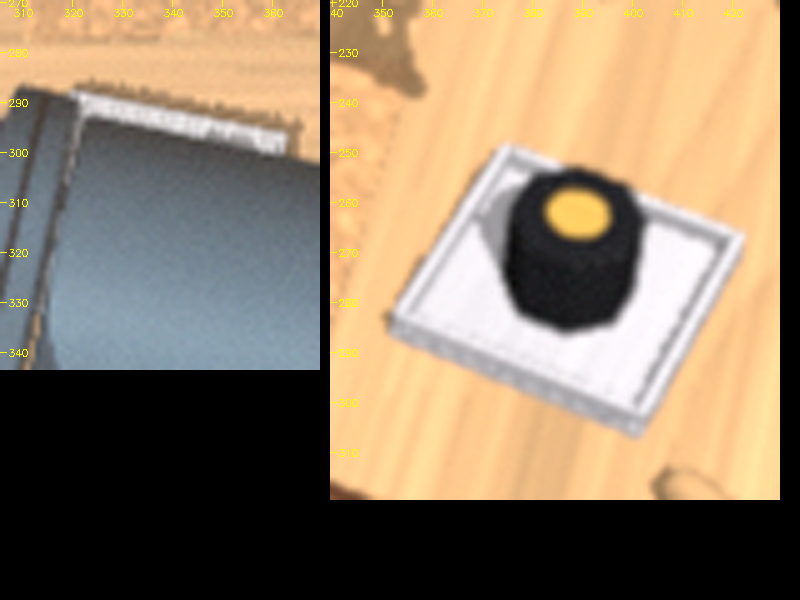

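```bash
python3 drive.py '1 -.003 .05 0 -.016;1 -.003 .1 0 -.016;1 -.003 .15 0 -.016;1 -.003 .2 0 -.016;1 -.003 .25 0 -.016;1 -.0032 .2695 0 -.016;1 -.0032 .2695 .0 -.016;1 -.0032 .2695 .05 -.016;1 -.0032 .2695 .05 -.016'| grep -E "pos|force|gap"
python3 - <<'E'
from h import *
tool([.4898,.2711,.073],1.396)
E
```

```text
eef_pos: [0.4806, 0.2691, 0.1378]
force: [-0.9, -1.0, -0.4]
finger_gap: 1.001
gripper_force: 0.0
t24.1 pos [0.4806 0.2691 0.1378] yang 1.3959 d [-0.0096  0.0057  0.0645] turn(tool z) -0.0001 j6 -1.063
```

```bash
python3 drive.py '1 -.0096 .004 0 0;1 -.0096 .004 0 0;1 -.0096 .004 0 0' | grep -E "pos|force|gap"
python3 - <<'E'
from h import *
tool([.4898,.2711,.073],1.396)
E
```

```text
eef_pos: [0.4976, 0.2739, 0.1463]
force: [0.3, 0.4, 0.3]
finger_gap: 1.001
gripper_force: 0.0
t24.4 pos [0.4976 0.2739 0.1463] yang 1.3948 d [ 0.0074 -0.0024  0.0734] turn(tool z) -0.0012 j6 -1.065
```

```bash
python3 drive.py '1 .0074 -.0024 0 0;1 .0074 -.0024 0 0;1 .0074 -.0024 .04 0;1 .0074 -.0024 .06 0;1 .0074 -.0024 .0734 0;1 .0074 -.0024 .0734 0;1 .0074 -.0024 .0734 0' | grep -E "pos|force|gap"
python3 - <<'E'
from h import *
tool([.4898,.2711,.073],1.396)
E
```

```text
eef_pos: [0.4884, 0.2714, 0.0719]
force: [0.5, 0.2, 0.2]
finger_gap: 1.001
gripper_force: 0.0
t25.1 pos [0.4884 0.2714 0.0719] yang 1.396 d [-0.0015 -0.0001 -0.0011] turn(tool z) -0.0 j6 -1.061
```

```bash
python3 drive.py '.4 -.0015 0 -.001 0;.4 -.0015 0 -.001 0;.4 -.0015 0 -.001 0;.4 -.0015 0 -.001 0;.4 -.0015 0 -.001 0;.4 -.0015 0 -.001 0' 90 | grep -E "pos|force|gap";  python3 drive.py '.4 0 0 -.01 0;.4 0 0 -.02 0;.4 0 0 -.03 0;.4 0 0 -.05 0;.4 0 0 -.07 0;.4 0 0 -.09 0;.4 0 0 -.11 0;.4 0 0 -.12 0;.4 0 0 -.12 0;.4 0 0 -.12 0;.4 0 0 -.12 0'| grep -E "t:|pos|force|gap|rot"
python3 - <<'E'
from h import *
for w in(1.57,0):tool([.6242,-.0163,.12],w)
a=crop(arm.read_camera("side")["pixels"],220,180,440,440,2.3);montage("pics/m4.png",[(a,0,0)])
E
```

```text
eef_pos: [0.4908, 0.2714, 0.0744]
force: [-0.4, -0.6, 6.7]
finger_gap: 0.654
gripper_force: 95.6
t: 26.85
eef_pos: [0.4891, 0.2736, 0.1909]
tcp_rot: [-0.002, 0.087, 0.996, -0.013]
force: [0.8, 0.9, -1.8]
finger_gap: 0.648
gripper_force: 96.1
t26.9 pos [0.4891 0.2736 0.1909] yang 1.3959 d [-0.1836 -0.2601  0.0773] turn(tool z) -0.1741 j6 -1.064
t26.9 pos [0.4891 0.2736 0.1909] yang 1.3959 d [-0.1836 -0.2601  0.0773] turn(tool z) 1.3959 j6 -1.064
```

View pics/m4.png

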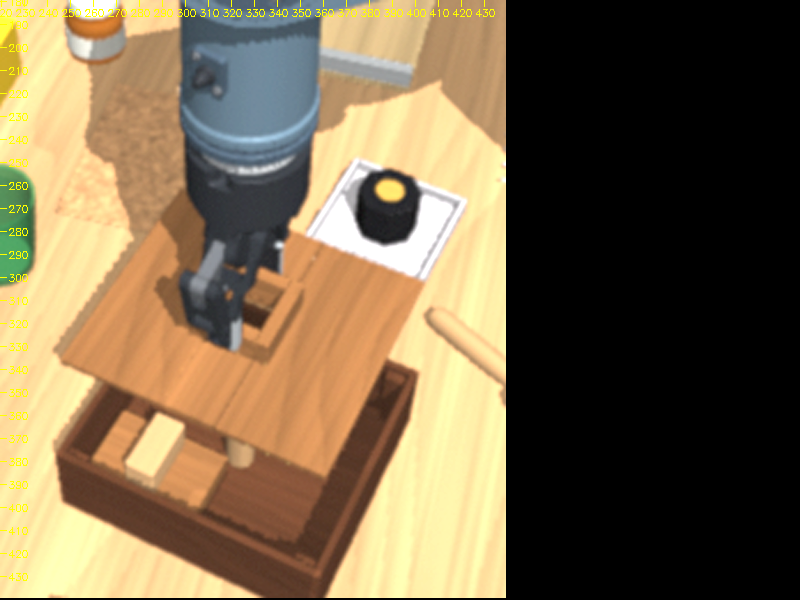

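```bash
python3 drive.py '.4 -.018 -.026 0 -.05;.4 -.037 -.052 0 -.1;.4 -.055 -.078 0 -.15;.4 -.073 -.104 0 -.174;.4 -.092 -.13 0 -.174;.4 -.11 -.156 0 -.174;.4 -.128 -.182 0 -.174;.4 -.147 -.208 0 -.174;.4 -.165 -.234 0 -.174;.4 -.1836 -.2601 0 -.174;.4 -.1836 -.2601 0 -.174;.4 -.1836 -.2601 0 -.174'| grep -E "t:|pos|force|gap|rot";python3 drive.py '.4 0 0 0.03 0;.4 0 0 0.06 0;.4 0 0 0.09 0;.4 0 0 0.12 0;.4 0 0 0.12 0;.4 0 0 0.12 0;.4 0 0 0.12 0'| grep -E "t:|pos|force|gap|rot"
python3 - <<'E'
from h import *
tool([.6242,-.0163,.016],1.57)
E
```

```text
t: 28.1
eef_pos: [0.625, -0.0147, 0.1973]
tcp_rot: [-0.003, 0.001, 1.0, -0.012]
force: [0.0, 0.7, -1.8]
finger_gap: 0.649
gripper_force: 96.2
t: 28.8
eef_pos: [0.6261, -0.0167, 0.0806]
tcp_rot: [-0.001, 0.0, 1.0, -0.012]
force: [0.3, 0.6, -1.3]
finger_gap: 0.651
gripper_force: 96.1
t28.8 pos [ 0.6261 -0.0167  0.0806] yang 1.5706 d [0.0019 0.002  0.0646] turn(tool z) 0.0006 j6 -1.748
```

```bash
python3 drive.py '.4 .0019 .001 0.03 0;.4 .0019 .001 0.05 0;.4 .0019 .001 0.058 0;.4 .0019 .001 0.06 0;.4 .0019 .001 0.06 0'| grep -E "t:|pos|force|gap|rot";python3 drive.py '.4 0 0 0.0015 0;.4 0 0 0.003 0;.4 0 0 0.0045 0;.4 0 0 .0045 0'| grep -E "t:|pos|force|gap|rot"
python3 - <<'E'
from h import *
tool([.6242,-.0163,.016],1.57)
a=crop(arm.read_camera("side")["pixels"],200,150,400,330,3);montage("pics/m5.png",[(a,0,0)])
E
```

```text
t: 29.3
eef_pos: [0.6238, -0.0176, 0.0199]
tcp_rot: [-0.001, 0.0, 1.0, -0.012]
force: [1.0, 0.1, -1.5]
finger_gap: 0.653
gripper_force: 96.2
t: 29.7
eef_pos: [0.6234, -0.0177, 0.0155]
tcp_rot: [-0.001, 0.0, 1.0, -0.012]
force: [-1.9, -0.9, 4.6]
finger_gap: 0.644
gripper_force: 96.9
t29.7 pos [ 0.6234 -0.0177  0.0155] yang 1.5699 d [-0.0008  0.0014 -0.0006] turn(tool z) -0.0001 j6 -1.745
```

View pics/m5.png

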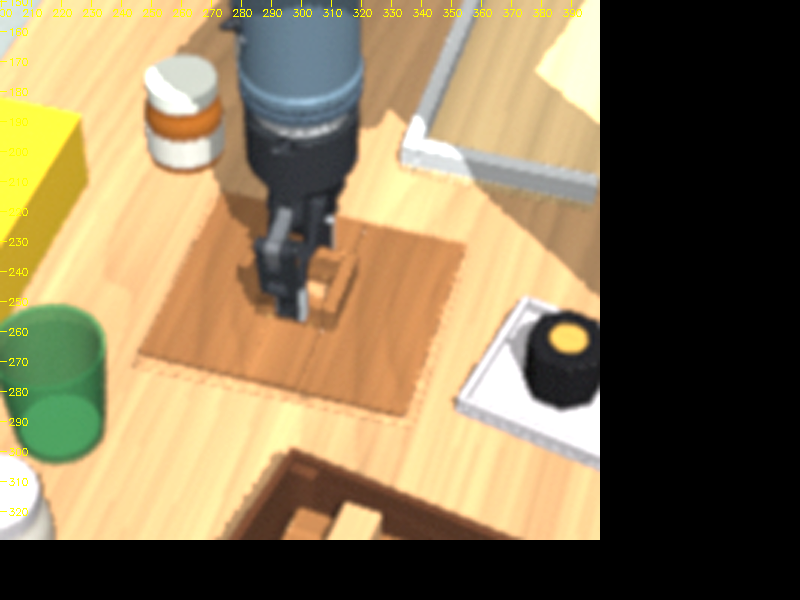

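```bash
python3 drive.py '.4 0 0 0.001 0;.75 0 0 0.001 0;.9 0 0 0 0;.9 0 0 0 0;.9 0 0 0 0;.9 0 0 -.05 0;.9 0 0 -.1 0;.9 0 0 -.15 0;.9 -.05 0 -.18 0;.9 -.1 .0 -.18 0;.9 -.15 0 -.18 0;.9 -.15 0 -.18 0'| grep -E "t:|pos|force|gap|rot"
python3 - <<'E'
from h import *
for n in("top","side"): cv2.imwrite(f"pics/{n}6.png",arm.read_camera(n)["pixels"])
t=cv2.imread("pics/top6.png");s=cv2.imread("pics/side6.png")
montage("pics/m6.png",[(crop(t,172,233,282,345,4),0,0),(crop(s,245,295,405,440,2.2),442,0),(crop(t,295,190,395,285,2.7),442,330)])
E
```

```text
t: 30.95
eef_pos: [0.7772, -0.0136, 0.1896]
tcp_rot: [-0.003, 0.0, 1.0, -0.012]
force: [0.5, -0.2, -0.4]
finger_gap: 0.896
gripper_force: 0.0
```

View pics/m6.png

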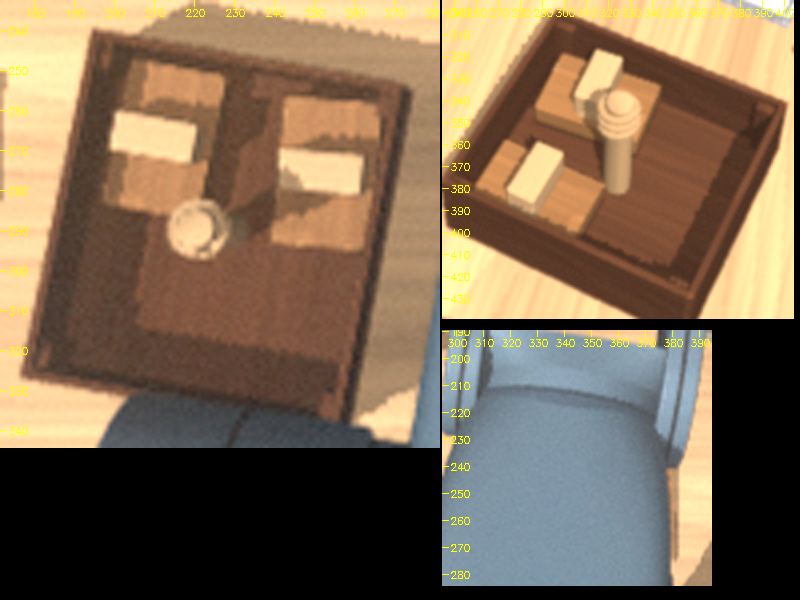

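```bash
cat > blk.py <<'E'
from h import *
def bars(c,im,roi,z,k=4):
    """bright bar tops in top view -> pose of each, z = height of the bar top"""
    x0,y0,x1,y1=roi;a=cv2.resize(im[y0:y1,x0:x1],None,fx=k,fy=k,interpolation=cv2.INTER_LINEAR).astype(int)
    m=((a[...,0]>.42*a[...,2])&(a[...,2]>105)).astype(np.uint8);m=cv2.morphologyEx(m,cv2.MORPH_OPEN,np.ones((9,9)))
    out=[]
    for q in cv2.findContours(m,0,1)[0]:
        if not 2500<cv2.contourArea(q)<8000: continue
        (u,v),(w,h),an=cv2.minAreaRect(q);B=cv2.boxPoints(((u,v),(w,h),an))
        W=np.array([ray(c,(x0+(p[0]+.5)/k-.5,y0+(p[1]+.5)/k-.5),z) for p in B]);e=[W[1]-W[0],W[2]-W[1]]
        L=max(e,key=np.linalg.norm);S=min(e,key=np.linalg.norm);yaw=(np.arctan2(L[1],L[0]))%np.pi-np.pi/2
        out.append((np.round(W.mean(0),4),round(yaw,3),round(np.linalg.norm(L),4),round(np.linalg.norm(S),4)))
    return out
E
python3 - <<'E'
from blk import *
c=arm.read_camera("top")
for k in bars(c,cv2.imread("pics/top6.png"),(172,233,272,310),.058):print(k)
g=lambda X,Y:(172+X/4-.5,233+Y/4-.5)
cor=[(.012,.025),(.012,-.025),(-.012,-.025),(-.012,.025)]
for q,p in(([(118,110),(197,125),(192,163),(110,147)],[.54,.3,-.1]),([(280,148),(363,155),(361,194),(277,187)],[.53,.2,-.1])):
    print(fit([(c,(x,y,.058),g(*u)) for (x,y),u in zip(cor,q)],p))
print("screw",ray(c,g(197,228),.12))
s=arm.read_camera("side");k=lambda X,Y:(245+(X-442)/2.2-.5,295+Y/2.2-.5)
for n,q in(("b4",[(563,152),(542,141),(508,187),(530,209)]),("b3",[(622,57),(597,47),(575,92),(580,105)])):
    print(n,np.round(np.mean([ray(s,k(*u),.058) for u in q],0),4),[np.round(ray(s,k(*u),.058),3).tolist() for u in q])
E
```

```text
(array([0.5753, 0.2919, 0.058 ]), np.float64(-0.048), np.float64(0.0479), np.float64(0.0229))
(array([ 0.54493829,  0.30793015, -0.18175564]), array([-0.2, -0.3,  0.7, -0.2, -0.1,  0.2, -0.3,  0.4]))
(array([ 0.52438955,  0.20917951, -0.07634326]), array([ 0. , -0.1,  0.3, -0.2, -0.1,  0.1, -0.2,  0.2]))
screw [0.49015307 0.26896295 0.12      ]
b4 [0.543  0.3126 0.058 ] [[0.529, 0.29, 0.058], [0.547, 0.285, 0.058], [0.559, 0.331, 0.058], [0.537, 0.344, 0.058]]
b3 [0.5272 0.2129 0.058 ] [[0.51, 0.189, 0.058], [0.533, 0.185, 0.058], [0.537, 0.233, 0.058], [0.529, 0.244, 0.058]]
```

```bash
python3 drive.py '.9 0 0 0 .15;.9 .03 0 0 .3;.9 .06 0 0 .45;.9 .1 0 0 .6;.9 .15 0 0 .75;.9 .15 0 0 .9;.9 .2 .05 0 1.05;.9 .2 .1 0 1.2;.9 .25 .15 0 1.35;.9 .25 .2 0 1.5;.55 .25 .2 0 1.64;.55 .25 .2 0 1.64' >/dev/null; python3 drive.py '.55 0 0 0 0;.55 0 0 0 0;.55 0 0 0 0'|grep -E "pos|rot|gap"
python3 - <<'E'
from h import *
tool([.5237,.1995,.042],-.076)
E
```

```text
eef_pos: [0.5239, 0.1855, 0.19]
tcp_rot: [0.008, 0.732, 0.682, -0.01]
finger_gap: 0.549
t32.6 pos [0.5239 0.1855 0.19  ] yang -0.0707 d [ 0.0176 -0.0008  0.1476] turn(tool z) 0.0053 j6 0.233
```

```bash
python3 drive.py '.55 .0176 -.0008 0 .005;.55 .0176 -.0008 .04 .005;.55 .0176 -.0008 .08 .005;.55 .0176 -.0008 .11 .005;.55 .0176 -.0008 .11 .005;.55 .0176 -.0008 .11 .005;.55 .0176 -.0008 .11 .005'|grep -E "pos|force|gap"
python3 - <<'E'
from blk import *
tool([.5237,.1995,.042],-.076)
b=arm.sense()["tcp_rot"];from scipy.spatial.transform import Rotation as Ro
print(Ro.from_quat([b[1],b[2],b[3],b[0]]).as_matrix().round(3).tolist())
a=crop(arm.read_camera("top")["pixels"],172,233,282,345,4);b=crop(arm.read_camera("side")["pixels"],245,280,405,440,2.2);montage("pics/m7.png",[(a,0,0),(b,442,0)])
E
```

```text
eef_pos: [0.5254, 0.2015, 0.0812]
force: [0.2, -0.7, 0.4]
finger_gap: 0.549
gripper_force: 0.0
t33.4 pos [0.5254 0.2015 0.0812] yang -0.0757 d [-0.0012 -0.0016  0.0392] turn(tool z) 0.0003 j6 0.273
[[0.076, 0.997, -0.001], [0.997, -0.076, -0.024], [-0.024, 0.001, -1.0]]
```

View pics/m7.png

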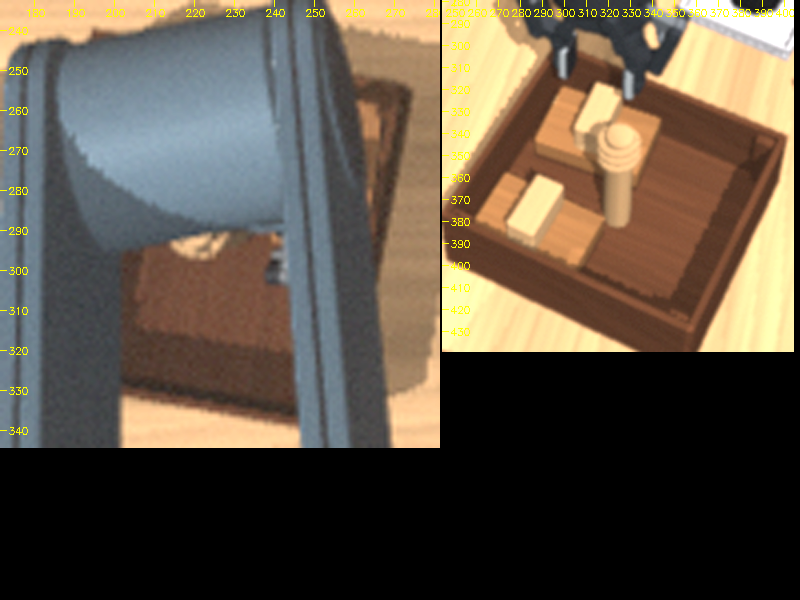

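```bash
python3 drive.py '.55 -.0012 -.0016 .02 0;.55 -.0012 -.0016 .034 0;.55 -.0012 -.0016 .039 0;.55 -.0012 -.0016 .039 0'|grep -E "pos|force|gap"; python3 drive.py '.1 0 0 0 0;.1 0 0 0 0;.1 0 0 0 0;.1 0 0 0 0;.1 0 0 0 0' 70|grep -E "pos|force|gap"
```

```text
eef_pos: [0.522, 0.1998, 0.0406]
force: [-0.3, -0.3, -0.1]
finger_gap: 0.549
gripper_force: 0.0
eef_pos: [0.5229, 0.2, 0.0417]
force: [-0.5, 0.2, 4.9]
finger_gap: 0.262
gripper_force: 70.8
```

```bash
python3 drive.py '.1 0 0 -.03 0;.1 0 0 -.06 0;.1 0 0 -.09 0;.1 0 0 -.12 0;.1 0 0 -.12 0;.1 0 0 -.12 0'|grep -E "pos|force|gap"; python3 -c "
from h import *
tool([.536,-.2285,.12],-.006)"
```

```text
eef_pos: [0.5225, 0.2027, 0.1608]
force: [-0.1, -0.0, -0.5]
finger_gap: 0.263
gripper_force: 70.0
t35.0 pos [0.5225 0.2027 0.1608] yang -0.075 d [-0.4279  0.0458  0.0511] turn(tool z) -0.069 j6 0.27
```

```bash
python3 drive.py '.1 -.04 .004 0 -.03;.1 -.08 .009 0 -.07;.1 -.12 .013 0 -.07;.1 -.16 .017 0 -.07;.1 -.2 .021 0 -.07;.1 -.24 .026 0 -.07;.1 -.28 .03 0 -.07;.1 -.32 .034 0 -.07;.1 -.36 .039 0 -.07;.1 -.4 .043 0 -.07;.1 -.428 .046 .03 -.07;.1 -.428 .046 .05 -.07'|grep -E "pos|force|gap"; python3 drive.py '.1 0 0 0 0;.1 0 0 0 0;.1 0 0 0 0'|grep -E "pos|force|gap"; python3 -c "
from h import *
tool([.536,-.2285,.048],-.006)"
```

```text
eef_pos: [0.5347, -0.2324, 0.1178]
force: [0.3, 0.3, -1.5]
finger_gap: 0.263
gripper_force: 70.0
eef_pos: [0.5363, -0.2282, 0.1213]
force: [-0.7, -0.4, -1.3]
finger_gap: 0.263
gripper_force: 69.9
t36.5 pos [ 0.5363 -0.2282  0.1213] yang -0.0042 d [0.0015 0.     0.0732] turn(tool z) 0.0018 j6 -0.564
```

```bash
python3 drive.py '.1 -.0005 -.002 .03 0;.1 -.0005 -.002 .05 0;.1 -.0005 -.002 .065 0;.1 -.0005 -.002 .072 0;.1 -.0005 -.002 .072 0;.1 -.0005 -.002 .072 0'|grep -E "pos|force|gap"; python3 drive.py '.1 0 0 .0015 0;.1 0 0 .003 0;.1 0 0 .003 0'|grep -E "pos|force|gap"
```

```text
eef_pos: [0.5344, -0.231, 0.0499]
force: [-0.4, -0.6, -1.7]
finger_gap: 0.262
gripper_force: 69.9
eef_pos: [0.5337, -0.2311, 0.0461]
force: [0.0, 0.1, -0.8]
finger_gap: 0.263
gripper_force: 69.9
```

```bash
python3 drive.py '.1 0 0 .0015 0;.1 0 0 .003 0;.1 0 0 .003 0'|grep -E "pos|force|gap"; python3 drive.py '.38 0 0 0 0;.38 0 0 0 0;.38 0 0 0 0'|grep -E "pos|force|gap";python3 - <<'E'
from blk import *
tool([.536,-.2285,.048],-.006)
c=arm.read_camera("top");cv2.imwrite("pics/t8.png",c["pixels"]);s=arm.read_camera("side")["pixels"];cv2.imwrite("pics/s8.png",s)
E
```

```text
eef_pos: [0.5336, -0.2313, 0.0438]
force: [-3.4, 1.4, 5.4]
finger_gap: 0.267
gripper_force: 70.8
eef_pos: [0.5336, -0.2311, 0.0427]
force: [0.9, 0.2, -0.1]
finger_gap: 0.379
gripper_force: 0.0
t38.0 pos [ 0.5336 -0.2311  0.0427] yang -0.0052 d [ 0.0025  0.0024 -0.0054] turn(tool z) 0.0008 j6 -0.565
```

```bash
for i in 1 2 3 4; do python3 drive.py '.38 0 .001 0 0;.38 0 .0025 0 0;.38 0 .0025 0 0'|grep -E "pos|force: \["; done
```

```text
eef_pos: [0.5363, -0.2311, 0.0427]
force: [-0.6, 0.3, -0.9]
eef_pos: [0.5387, -0.2311, 0.0427]
force: [0.6, -0.9, -0.1]
eef_pos: [0.5412, -0.2311, 0.0427]
force: [-0.2, -0.4, 0.3]
eef_pos: [0.5432, -0.2309, 0.0427]
force: [-2.1, 0.6, 1.8]
```

```bash
for i in 1 2; do python3 drive.py '.38 0 .001 0 0;.38 0 .001 0 0'|grep -E "pos|force: \["; done
```

```text
eef_pos: [0.5432, -0.2309, 0.0426]
force: [-6.8, 0.4, 4.3]
eef_pos: [0.5433, -0.2309, 0.0426]
force: [-8.9, -0.4, 5.9]
```

```bash
python3 drive.py '.38 0 -.002 0 0;.38 0 -.005 0 0;.5 0 -.005 -.02 0;.1 0 -.005 -.05 0;0 0 -.005 -.07 0;0 -.04 -.005 -.07 0;0 -.05 -.004 -.07 0;0 -.05 -.004 -.07 0;0 -.05 -.004 -.07 0'|grep -E "pos|gap|force: \["; python3 -c "
from h import *
tool([.5395,-.275,.020],-.006)"
```

```text
eef_pos: [0.5413, -0.2788, 0.1133]
force: [0.5, -0.4, -0.2]
finger_gap: 0.001
t40.5 pos [ 0.5413 -0.2788  0.1133] yang -0.0059 d [ 0.006  -0.0014  0.0932] turn(tool z) 0.0001 j6 -0.63
```

```bash
python3 drive.py '0 .002 -.0014 .04 0;0 .002 -.0014 .075 0;0 .002 -.0014 .091 0;0 .002 -.0014 .091 0;0 .002 -.0014 .091 0'|grep -E "pos|gap|force: \["; for i in 1 2 3 4 5; do python3 drive.py '0 .002 0 0 0;0 .004 0 0 0;0 .004 0 0 0'|grep -E "pos|force: \["; done
```

```text
eef_pos: [0.5399, -0.2787, 0.0229]
force: [0.8, 0.4, -0.3]
finger_gap: -0.001
eef_pos: [0.5404, -0.2755, 0.024]
force: [-0.6, 0.1, 0.2]
eef_pos: [0.5398, -0.2713, 0.0228]
force: [-0.6, -0.4, -0.4]
eef_pos: [0.5398, -0.2673, 0.0225]
force: [0.2, -0.4, 0.1]
eef_pos: [0.5398, -0.2632, 0.0225]
force: [0.4, 0.5, -0.1]
eef_pos: [0.54, -0.2595, 0.0225]
force: [0.6, -0.2, 0.2]
```

```bash
for i in 1 2 3 4 5 6; do python3 drive.py '0 .0005 0 0 0;0 .001 0 0 0;0 .001 0 0 0'|grep -E "pos|force: \["; done
```

```text
eef_pos: [0.5399, -0.2587, 0.0225]
force: [-0.9, -0.5, 0.1]
eef_pos: [0.54, -0.2577, 0.0225]
force: [-0.1, -0.9, 1.6]
eef_pos: [0.54, -0.2567, 0.0225]
force: [-0.4, -1.5, 1.7]
eef_pos: [0.54, -0.2557, 0.0225]
force: [-0.4, -2.7, 2.8]
eef_pos: [0.54, -0.2552, 0.0225]
force: [-1.1, -4.4, 1.8]
eef_pos: [0.54, -0.2552, 0.0225]
force: [-2.0, -8.3, 1.3]
```

```bash
python3 drive.py '0 -.005 0 0 0;0 -.008 0 -.05 0;0 -.008 -.04 -.07 0;0 .02 -.075 -.07 0;0 .04 -.078 -.07 0;0 .04 -.078 -.07 0;0 .04 -.078 -.07 0'|grep -E "pos|gap|force: \["; python3 -c "
from h import *
tool([.465,-.2153,.020],-.006)"
```

```text
eef_pos: [0.4633, -0.2111, 0.0917]
force: [-0.1, -0.3, 0.6]
finger_gap: -0.0
t45.0 pos [ 0.4633 -0.2111  0.0917] yang -0.004 d [-0.0024  0.002   0.0717] turn(tool z) 0.002 j6 -0.613
```

```bash
python3 drive.py '0 -.004 0 .04 0;0 -.004 0 .07 0;0 -.004 0 .07 0;0 -.004 .004 .07 0;0 -.004 .008 .07 0;0 -.004 .008 .07 0'|grep -E "pos|force: \["; for i in 1 2 3 4 5 6 7 8; do python3 drive.py '0 0 .0008 0 0;0 0 .0015 0 0'|grep -E "pos|force: \["; done
```

```text
eef_pos: [0.4722, -0.2183, 0.0233]
force: [-0.0, 0.3, 0.2]
eef_pos: [0.4721, -0.2175, 0.0225]
force: [0.3, 0.2, 0.4]
eef_pos: [0.4732, -0.2173, 0.0219]
force: [-0.6, 0.5, -0.3]
eef_pos: [0.4746, -0.2173, 0.0217]
force: [0.0, -0.0, -0.7]
eef_pos: [0.4762, -0.2173, 0.0217]
force: [-0.4, 0.3, 0.2]
eef_pos: [0.4777, -0.2173, 0.0216]
force: [-0.2, 0.0, 0.1]
eef_pos: [0.4792, -0.2173, 0.0216]
force: [1.6, 1.1, -0.3]
eef_pos: [0.4807, -0.2173, 0.0217]
force: [-0.2, -0.1, 0.1]
eef_pos: [0.4812, -0.2172, 0.0215]
force: [-5.3, -1.4, 2.8]
```

```bash
python3 drive.py '0 0 -.004 0 0;0 0 -.006 -.05 0;0 0 -.006 -.1 0;0 0 -.006 -.13 0;.55 .05 -.03 -.13 .05;.55 .1 -.03 -.13 .1;.55 .15 -.03 -.13 .17;.55 .2 -.03 -.13 .17;.55 .2 -.03 -.13 .17;.55 .2 -.03 -.13 .17'|grep -E "pos|gap|force: \["
python3 - <<'E'
from blk import *
c=arm.read_camera("top");t=c["pixels"];cv2.imwrite("pics/t9.png",t);s=arm.read_camera("side")["pixels"];cv2.imwrite("pics/s9.png",s)
t0=cv2.imread("pics/top6.png");s0=cv2.imread("pics/side6.png")
d=lambda a,b,x0,y0,x1,y1:np.abs(a[y0:y1,x0:x1].astype(int)-b[y0:y1,x0:x1]).mean().round(1)
print("b4 top",d(t,t0,195,245,230,288),"side",d(s,s0,255,350,325,405),"ref lid",d(s,s0,380,240,420,320))
a=t[255:282,192:228].astype(int); print(np.round(a[8,:,:]).tolist())
# jars check
t00=cv2.imread("pics/top0.png")
for n,r in dict(jc=(215,170,250,210),pot=(262,165,300,203),ja=(385,162,415,196),jb=(430,172,468,210)).items():print(n,d(t,t00,*r))
tool([.545,.3085,.12],-.18)
E
```

```text
eef_pos: [0.4537, -0.0127, 0.147]
force: [0.1, -0.8, 0.3]
finger_gap: 0.549
b4 top 6.8 side 2.6 ref lid 14.2
[[27, 41, 59], [25, 32, 44], [24, 32, 43], [24, 31, 44], [21, 32, 45], [24, 33, 45], [26, 34, 45], [25, 37, 52], [56, 76, 101], [97, 132, 167], [94, 129, 164], [95, 131, 166], [95, 128, 164], [95, 132, 167], [96, 132, 167], [94, 129, 164], [95, 130, 165], [96, 132, 168], [95, 130, 165], [92, 126, 161], [88, 122, 154], [78, 110, 140], [81, 113, 142], [73, 103, 133], [70, 98, 127], [64, 92, 117], [60, 85, 111], [44, 66, 88], [36, 54, 75], [37, 53, 76], [37, 55, 79], [38, 55, 79], [37, 54, 80], [35, 53, 77], [28, 43, 62], [29, 40, 54]]
jc 12.1
pot 8.3
ja 12.8
jb 12.4
t48.4 pos [ 0.4541 -0.0148  0.147 ] yang -0.1748 d [0.3347 0.0333 0.0186] turn(tool z) 0.0052 j6 -0.071
```

```bash
python3 drive.py '.55 .05 0 -.02 0;.55 .1 0 -.03 0;.55 .15 .01 -.03 0;.55 .2 .02 -.03 0;.55 .25 .03 -.03 0;.55 .3 .033 -.03 0;.55 .343 .033 -.03 .005;.55 .347 .033 -.03 .005;.55 .347 .033 -.03 .005;.55 .347 .033 -.03 .005;.55 .347 .033 -.03 .005'|grep -E "pos|gap|force: \["; python3 -c "
from h import *
tool([.5465,.321,.041],-.18)"
```

```text
eef_pos: [0.5472, 0.3202, 0.1683]
force: [-0.3, -0.1, -0.8]
finger_gap: 0.548
t49.5 pos [0.5472 0.3202 0.1683] yang -0.1827 d [ 0.0038 -0.0008  0.1273] turn(tool z) -0.0027 j6 0.555
```

```bash
python3 drive.py '.55 .004 -.0008 .04 0;.55 .004 -.0008 .08 0;.55 .004 -.0008 .11 0;.55 .004 -.0008 .12 0;.55 .004 -.0008 .126 0;.55 .004 -.0008 .126 0;.55 .004 -.0008 .126 0'|grep -E "pos|gap|force: \["; python3 drive.py '.1 0 0 0 0;.1 0 0 0 0;.1 0 0 0 0;.1 0 0 0 0;.1 0 0 0 0' 70|grep -E "pos|force|gap"; python3 -c "
from h import *
tool([.5465,.321,.041],-.18)"
```

```text
eef_pos: [0.5475, 0.3237, 0.044]
force: [0.5, 0.4, -0.1]
finger_gap: 0.548
eef_pos: [0.5472, 0.3241, 0.044]
force: [-1.1, 0.1, 6.9]
finger_gap: 0.257
gripper_force: 70.9
t50.6 pos [0.5472 0.3241 0.044 ] yang -0.1798 d [-0.0031 -0.0001  0.0031] turn(tool z) 0.0002 j6 0.564
```

```bash
python3 drive.py '.1 0 0 -.03 0;.1 0 0 -.06 0;.1 0 0 -.09 0;.1 0 0 -.12 0;.1 0 0 -.13 0;.1 0 0 -.13 0;.1 0 0 -.13 0'|grep -E "pos|force|gap"; python3 -c "
from h import *
tool([.534,-.2667,.13],-.006)"
```

```text
eef_pos: [0.5459, 0.3264, 0.1706]
force: [-0.4, -0.2, -1.5]
finger_gap: 0.257
gripper_force: 69.9
t51.4 pos [0.5459 0.3264 0.1706] yang -0.1801 d [-0.5844  0.0946  0.0557] turn(tool z) -0.1741 j6 0.562
```

```bash
python3 drive.py '.1 -.05 .008 0 -.05;.1 -.1 .016 0 -.1;.1 -.15 .024 0 -.15;.1 -.2 .032 0 -.174;.1 -.25 .04 0 -.174;.1 -.3 .048 0 -.174;.1 -.35 .056 0 -.174;.1 -.4 .064 0 -.174;.1 -.45 .072 0 -.174;.1 -.5 .081 0 -.174;.1 -.55 .089 0 -.174;.1 -.5844 .0946 .03 -.174'|grep -E "pos|force|gap"; python3 drive.py '.1 0 0 0 0;.1 0 0 0 0;.1 0 0 0 0'|grep -E "pos|force|gap"; python3 -c "
from h import *
tool([.534,-.2667,.05],-.006)"
```

```text
eef_pos: [0.536, -0.2684, 0.1589]
force: [0.6, -0.8, 0.0]
finger_gap: 0.262
gripper_force: 70.0
eef_pos: [0.5346, -0.2632, 0.1565]
force: [0.2, 0.3, -1.6]
finger_gap: 0.257
gripper_force: 69.9
t52.9 pos [ 0.5346 -0.2632  0.1565] yang -0.0058 d [-1.100e-03  1.000e-04  1.065e-01] turn(tool z) 0.0002 j6 -0.617
```

```bash
python3 drive.py '.1 -.001 0 .04 0;.1 -.001 0 .07 0;.1 -.001 0 .09 0;.1 -.001 0 .1 0;.1 -.001 0 .1045 0;.1 -.001 0 .1045 0;.1 -.001 0 .1045 0'|grep -E "pos|force|gap"; for i in 1 2 3; do python3 drive.py '.1 0 0 .001 0;.1 0 0 .002 0;.1 0 0 .002 0'|grep -E "pos|force: "; done
```

```text
eef_pos: [0.5355, -0.2682, 0.0545]
force: [0.5, 0.3, -1.1]
finger_gap: 0.255
gripper_force: 69.9
eef_pos: [0.5346, -0.2682, 0.0515]
force: [-0.3, 0.5, -1.8]
gripper_force: 69.9
eef_pos: [0.5344, -0.268, 0.0489]
force: [0.7, -0.0, -1.3]
gripper_force: 69.9
eef_pos: [0.5344, -0.2681, 0.0469]
force: [0.6, 0.1, -0.8]
gripper_force: 69.9
```

```bash
python3 drive.py '.1 0 0 .001 0;.1 0 0 .002 0;.1 0 0 .002 0;.4 0 0 .002 0;.5 0 0 .001 0;.5 0 0 .001 0;.5 0 0 -.03 0;.5 0 0 -.07 0;0 -.03 0 -.07 0;0 -.065 0 -.07 0;0 -.065 0 -.07 0;0 -.065 0 -.07 0'|grep -E "t:|pos|gap|force: \["
python3 - <<'E'
from h import *
tool([.5391,-.34,.020],-.006)
s=arm.read_camera("side");cv2.imwrite("pics/s10.png",s["pixels"])
def box(I,cx,cy,w,k,x0,y0):
    for z,a,b in((.032,.09,.06),(.060,.024,.05)):
        P=[(cx+sx*a/2,cy+sy*b/2,z) for sx,sy in((1,1),(-1,1),(-1,-1),(1,-1))]
        q=((proj(s,P)-[x0,y0]+.5)*k).astype(np.int32);cv2.polylines(I,[q.reshape(-1,1,2)],True,(0,255,0),1)
a=crop(s["pixels"],320,120,440,225,5)
box(a,.5395,-.2153,0,5,320,120);box(a,.5344,-.283,0,5,320,120)
b=crop(s["pixels"],170,120,330,360,1.2)
montage("pics/m10.png",[(a,0,0),(b,605,0)])
E
```

```text
t: 55.65
eef_pos: [0.5341, -0.3319, 0.1183]
tcp_rot: [0.007, 0.71, 0.704, -0.01]
force: [-0.8, 0.2, -0.6]
finger_gap: -0.001
t55.6 pos [ 0.5341 -0.3319  0.1183] yang -0.0078 d [-0.0057  0.0055  0.0984] turn(tool z) -0.0018 j6 -0.704
```

View pics/m10.png

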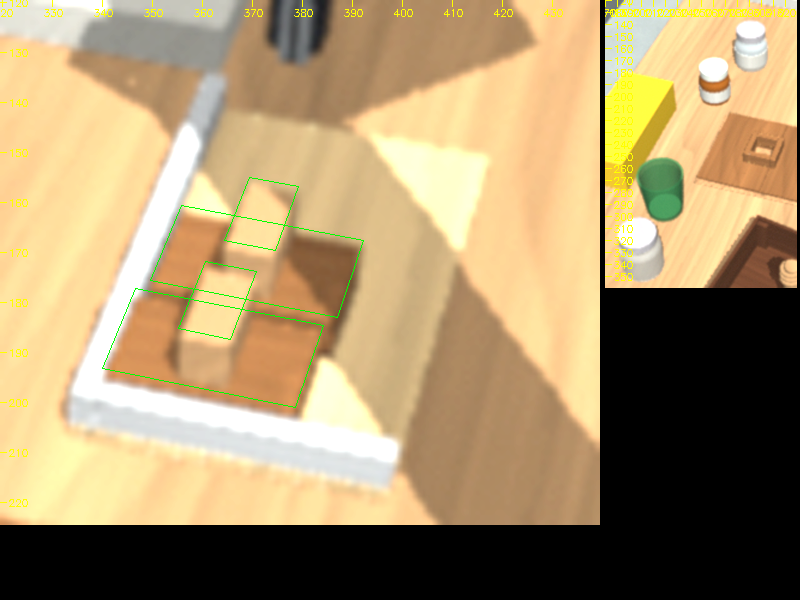

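```bash
python3 drive.py '0 -.008 .0045 0 0;0 -.008 .0045 .04 0;0 -.008 .0045 .075 0;0 -.008 .0045 .096 0;0 -.008 .0045 .096 0;0 -.008 .0045 .096 0'|grep -E "pos|gap|force: \["; for i in 1 2 3 4 5 6; do python3 drive.py '0 .0015 0 0 0;0 .003 0 0 0;0 .003 0 0 0'|grep -E "pos|force: \["; done
```

```text
eef_pos: [0.5389, -0.3415, 0.023]
force: [0.6, -1.7, -0.4]
finger_gap: -0.003
eef_pos: [0.5392, -0.339, 0.0243]
force: [0.8, -0.6, -0.4]
eef_pos: [0.5385, -0.3355, 0.0229]
force: [-0.5, 0.1, -0.6]
eef_pos: [0.5384, -0.3325, 0.0226]
force: [-0.9, -0.6, 0.1]
eef_pos: [0.5385, -0.3295, 0.0226]
force: [0.6, 0.8, 0.4]
eef_pos: [0.5385, -0.3265, 0.0225]
force: [-0.2, 0.2, 0.5]
eef_pos: [0.5386, -0.3235, 0.0224]
force: [0.2, 0.7, 0.1]
```

```bash
for i in 1 2 3 4 5 6 7 8 9; do python3 drive.py '0 .0005 0 0 0;0 .001 0 0 0'|grep -E "pos|force: \["; done
```

```text
eef_pos: [0.5387, -0.323, 0.0225]
force: [0.1, -1.0, 0.1]
eef_pos: [0.5387, -0.3219, 0.0225]
force: [0.6, -1.0, 0.7]
eef_pos: [0.5387, -0.3209, 0.0225]
force: [0.1, -1.4, -0.8]
eef_pos: [0.5387, -0.3199, 0.0225]
force: [0.5, -0.4, 1.0]
eef_pos: [0.5387, -0.3189, 0.0225]
force: [0.3, -2.0, 0.3]
eef_pos: [0.5387, -0.3179, 0.0224]
force: [0.5, -1.8, 0.8]
eef_pos: [0.5387, -0.3169, 0.0224]
force: [-0.9, -1.5, 1.4]
eef_pos: [0.5387, -0.3159, 0.0224]
force: [0.7, -2.9, 0.6]
eef_pos: [0.5387, -0.3153, 0.0224]
force: [-0.4, -5.6, 2.1]
```

Tight in y at −0.3153 as expected. Now push along x at its −x end.

```bash
python3 drive.py '0 -.005 0 0 0;0 -.008 0 -.05 0;0 -.008 -.04 -.07 0;0 .02 -.077 -.07 0;0 .038 -.08 -.07 0;0 .038 -.08 -.07 0;0 .038 -.08 -.07 0;0 .038 -.08 -.07 0'|grep -E "pos|gap|force: \["; python3 -c "
from h import *
tool([.462,-.2753,.020],-.006)"
```

```text
eef_pos: [0.4602, -0.2753, 0.0916]
force: [0.3, -0.3, 0.2]
finger_gap: -0.002
t60.7 pos [ 0.4602 -0.2753  0.0916] yang -0.0058 d [0.0018 0.002  0.0715] turn(tool z) 0.0002 j6 -0.714
```

```bash
python3 drive.py '0 .0018 0 .04 0;0 .0018 0 .07 0;0 .0018 0 .07 0;0 .0018 .004 .07 0;0 .0018 .008 .07 0;0 .0018 .008 .07 0'|grep -E "pos|force: \["; for i in 1 2 3 4 5 6 7 8 9; do python3 drive.py '0 0 .0008 0 0;0 0 .0015 0 0'|grep -E "pos|force: \["; done
```

```text
eef_pos: [0.4688, -0.2758, 0.0233]
force: [0.6, -0.3, 0.5]
eef_pos: [0.4688, -0.2748, 0.0224]
force: [0.4, -0.1, 0.4]
eef_pos: [0.4699, -0.2746, 0.0218]
force: [-0.0, -0.6, 0.0]
eef_pos: [0.4714, -0.2746, 0.0215]
force: [-0.5, 0.2, -0.9]
eef_pos: [0.4729, -0.2746, 0.0215]
force: [0.1, -0.4, -0.2]
eef_pos: [0.4745, -0.2746, 0.0215]
force: [0.2, -0.2, 0.2]
eef_pos: [0.4759, -0.2746, 0.0215]
force: [-0.2, 0.6, -0.4]
eef_pos: [0.4772, -0.2745, 0.0214]
force: [-0.8, -0.3, 0.5]
eef_pos: [0.4789, -0.2746, 0.0215]
force: [-0.2, 0.5, 0.1]
eef_pos: [0.4804, -0.2746, 0.0215]
force: [-1.0, 0.8, -0.6]
```

```bash
for i in 1 2 3; do python3 drive.py '0 0 .0005 0 0;0 0 .001 0 0'|grep -E "pos|force: \["; done
```

```text
eef_pos: [0.4809, -0.2746, 0.0214]
force: [-3.6, -0.9, 1.1]
eef_pos: [0.4812, -0.2746, 0.0214]
force: [-7.1, -1.8, 2.9]
eef_pos: [0.4813, -0.2745, 0.0213]
force: [-10.5, -1.8, 3.3]
```

```bash
python3 drive.py '0 0 -.005 0 0;0 0 -.01 -.05 0;0 -.04 -.01 -.07 0;0 -.056 .03 -.07 0;0 -.056 .058 -.07 0;0 -.056 .058 -.07 0;0 -.056 .058 -.04 0;0 -.056 .058 0 0;0 -.056 .058 0 0;0 -.056 .058 0 0'|grep -E "pos|gap|force: \["; for i in 1 2 3; do python3 drive.py '0 .002 0 0 0;0 .004 0 0 0;0 .004 0 0 0'|grep -E "pos|force: \["; done
```

```text
eef_pos: [0.5403, -0.3303, 0.0223]
force: [-0.7, -0.3, 1.0]
finger_gap: -0.001
eef_pos: [0.5419, -0.3272, 0.0243]
force: [0.6, 0.4, -0.2]
eef_pos: [0.5411, -0.3226, 0.0226]
force: [-0.5, -0.6, -0.0]
eef_pos: [0.541, -0.3186, 0.0222]
force: [0.8, -0.9, 0.1]
```

```bash
for i in 1 2 3 4 5; do python3 drive.py '0 .0005 0 0 0;0 .001 0 0 0'|grep -E "pos|force: \["; done
```

```text
eef_pos: [0.5411, -0.318, 0.0222]
force: [0.6, -0.0, -0.3]
eef_pos: [0.5411, -0.317, 0.0223]
force: [-0.3, -0.1, 0.3]
eef_pos: [0.5411, -0.316, 0.0222]
force: [-0.1, 0.3, 0.4]
eef_pos: [0.5412, -0.3153, 0.0223]
force: [0.1, -1.8, -0.5]
eef_pos: [0.5413, -0.3152, 0.0225]
force: [-1.4, -6.2, -0.1]
```

```bash
python3 drive.py '0 -.005 0 0 0;0 -.01 0 -.05 0;0 -.03 0 -.1 0;0 -.06 -.05 -.15 0;0 -.1 -.1 -.17 0;0 -.14 -.15 -.17 0;0 -.18 -.2 -.17 0;0 -.2 -.25 -.17 0;0 -.2 -.25 -.17 0;0 -.2 -.25 -.17 0'|grep -E "t:|pos|gap|force: \["
python3 - <<'E'
from blk import *
c=arm.read_camera("top");t=c["pixels"];cv2.imwrite("pics/tf.png",t)
for b in bars(c,t,(404,238,520,313),.060):print("bar",b)
a=t[245:310,405:480].astype(int)
# cap disc
x0,y0,x1,y1=306,280,370,344;a=t[y0:y1,x0:x1].astype(int);m=(a[...,2]>110)&(a[...,0]<.55*a[...,2])&(a[...,1]>.66*a[...,2])
n,l,st,ce=cv2.connectedComponentsWithStats(m.astype(np.uint8))
for i in range(1,n):
    if st[i,4]>25:print("disc",st[i,4],ray(c,ce[i]+[x0,y0],.048))
# lid vs mat: colour segmentation, hue/texture: darker than cork
a=cv2.GaussianBlur(t[180:295,290:400],(3,3),0).astype(int)
print("row238",[ (290+i,a[58,i].tolist()) for i in list(range(14,30,2))+list(range(82,98,2))])
print("col",[ (180+i,a[i,35].tolist()) for i in list(range(10,30,2))+list(range(88,106,2))])
np.save("/tmp/a.npy",a)
E
```

```text
t: 67.6
eef_pos: [0.2872, -0.51, 0.1985]
tcp_rot: [0.007, 0.71, 0.704, -0.01]
force: [-0.0, -0.8, 0.4]
finger_gap: 0.004
disc 81 [0.43253984 0.00274835 0.048     ]
row238 [(304, [84, 117, 149]), (306, [85, 118, 150]), (308, [85, 118, 150]), (310, [81, 114, 147]), (312, [65, 96, 131]), (314, [51, 77, 112]), (316, [51, 78, 112]), (318, [51, 79, 113]), (372, [52, 80, 114]), (374, [51, 80, 114]), (376, [51, 79, 113]), (378, [51, 79, 113]), (380, [54, 80, 110]), (382, [75, 104, 132]), (384, [88, 122, 155]), (386, [88, 122, 155])]
col [(190, [82, 114, 145]), (192, [79, 111, 140]), (194, [80, 112, 142]), (196, [82, 115, 146]), (198, [63, 90, 117]), (200, [50, 76, 108]), (202, [50, 78, 112]), (204, [52, 81, 116]), (206, [49, 77, 110]), (208, [49, 76, 110]), (268, [52, 79, 115]), (270, [50, 77, 110]), (272, [51, 78, 113]), (274, [65, 98, 131]), (276, [82, 115, 152]), (278, [79, 110, 140]), (280, [89, 123, 156]), (282, [89, 122, 155]), (284, [87, 120, 152])]
```

Run:
```python
from blk import *
c=arm.read_camera("top");t=c["pixels"]
print("lid",ray(c,(346.3,236.3),.009),"mat uv",proj(c,[.6242,-.0163,.009]))
print("expected bars",proj(c,[[.5395,-.2153,.06],[.5391,-.2753,.06]]).round(1).tolist())
a=cv2.GaussianBlur(t,(3,3),0)
print("row", [(u,a[273,u].tolist()) for u in range(408,476,2)])
print("col1",[(v,a[v,431].tolist()) for v in range(246,302,2)])
print("col2",[(v,a[v,457].tolist()) for v in range(246,302,2)])
```

```text
lid [ 0.62378895 -0.01954768  0.009     ] mat uv [[345.00331975 236.13541731]]
expected bars [[430.1, 268.9], [455.2, 269.1]]
row [(408, [93, 113, 131]), (410, [128, 131, 131]), (412, [168, 170, 169]), (414, [135, 140, 144]), (416, [59, 82, 111]), (418, [54, 77, 102]), (420, [71, 99, 125]), (422, [88, 121, 152]), (424, [88, 122, 152]), (426, [88, 122, 152]), (428, [89, 123, 153]), (430, [89, 123, 153]), (432, [89, 123, 154]), (434, [88, 122, 153]), (436, [88, 122, 152]), (438, [89, 123, 153]), (440, [78, 109, 138]), (442, [54, 77, 104]), (444, [59, 80, 102]), (446, [85, 116, 145]), (448, [89, 123, 153]), (450, [89, 123, 153]), (452, [90, 124, 153]), (454, [90, 123, 153]), (456, [90, 124, 154]), (458, [89, 124, 153]), (460, [90, 124, 153]), (462, [89, 123, 153]), (464, [91, 125, 154]), (466, [82, 111, 132]), (468, [110, 149, 170]), (470, [117, 158, 180]), (472, [118, 160, 181]), (474, [118, 159, 180])]
col1 [(246, [82, 99, 113]), (248, [154, 157, 157]), (250, [149, 152, 153]), (252, [72, 93, 119]), (254, [57, 85, 121]), (256, [56, 85, 121]), (258, [57, 85, 121]), (260, [54, 81, 115]),
[... 400 characters left out ...]
1, 180]), (298, [116, 157, 180]), (300, [114, 153, 178])]
col2 [(246, [78, 94, 108]), (248, [157, 159, 159]), (250, [154, 158, 159]), (252, [73, 94, 120]), (254, [58, 85, 120]), (256, [57, 86, 121]), (258, [58, 85, 120]), (260, [53, 78, 109]), (262, [44, 64, 87]), (264, [66, 92, 118]), (266, [89, 123, 154]), (268, [90, 124, 156]), (270, [90, 124, 156]), (272, [92, 127, 159]), (274, [76, 106, 135]), (276, [57, 85, 118]), (278, [57, 85, 120]), (280, [55, 84, 118]), (282, [56, 84, 118]), (284, [55, 83, 117]), (286, [55, 83, 116]), (288, [83, 115, 137]), (290, [120, 163, 178]), (292, [123, 166, 181]), (294, [121, 164, 181]), (296, [121, 164, 181]), (298, [118, 161, 180]), (300, [111, 151, 175])]
```

```bash
python3 -c "
from workcell import arm
print(arm.sign_off())"
```

```text
the job is handed in; nothing more can be done
None
```

The job is done and handed in at about 68 s: the cap stands in the dish, the lid lies flat on the mat, and the two blocks that were in the case stand in a row flush in the fence corner, with the jars and pot still upright. `sign_off` returned no verdict.

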